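# Pack out a clamping fixture with shim plates and hold it clamped

### The job

Lift the lid off the shim box by its knob and set it down flat on the bench, clear of the box. One shim already stands in the gap between the fixture's sprung jaw and its stop block: add shims from the box, one at a time, standing upright and square beside it on the fixture's base, until the jaw, when pushed in, closes tight on the stack before its travel runs out; leave the spare shims in the box. Finish while holding the jaw firmly clamped against the stack with the fingers (it springs back if let go), without disturbing the other things on the bench.

Things in the scene. Friction and masses are not known exactly. Their poses are not given: they have to be found in the camera images.
- fixture: fixed clamping fixture: flat dark steel base 150 x 90 mm, top at z = 12 mm, x -60 to +90 and y -45 to +45 mm in its frame, left or right of the robot. x axis: clamping direction, jaw to stop. Origin: underside of the base, below the open jaw's inner face, on the centre line. A low spring abutment (20 mm high) stands at x = -56 to -48 mm.
- jaw: sprung aluminium jaw on the base: upright plate 9 mm thick (x -9 to 0), 50 mm wide (y), 26 mm high; behind it a foot 5 mm high to x = -24, with screw heads to 9 mm. Origin: bottom centre of the inner face (towards the stop); axes as the fixture's. Slides along fixture +x from 0 (open, sprung back) to 20 mm (end of travel); the spring pushes back with 4 N open, 8 N at 20 mm.
- stop: fixed steel stop block facing the jaw: upright plate 9 mm thick (x 0 to 9), 50 mm wide, 26 mm high, on the base; behind it a foot 5 mm high to x = 32, screw heads to 9 mm. Origin: bottom centre of the inner face (towards the jaw); axes as the fixture's. Open gap 33 to 50 mm, varies: two or three shims in all. Over their outer faces open jaw and stop measure 51 to 68 mm: one grasp can pinch both.
- shim_box: fixed grey plastic box, open-topped, 122 (x) x 94 (y) x 70 mm high, walls 5, floor 4 mm, left or right of the robot. Slots at x = -36, -12, 12, 36 mm of its frame, each 18 (x) x 56 (y) mm, between ribs up to 13 mm above the bench; above them the inside is free, 112 x 84 mm. Origin: centre of the underside.
- lid: loose grey lid on the box: plate 126 (x) x 98 (y) x 5 mm, under it a plug 106 x 78 x 5 mm, on top a black cylindrical knob 26 mm in diameter and 24 mm high; about 120 g. Origin: centre of the plug's underside, z up; knob from z = 10 to 34 mm. On the box the origin is 65 mm above the bench; laid down, the lid rests on its plug.
- shim_0: loose steel shim plate: body 12 mm thick (x), 50 wide (y), 30 high; on its middle a pull tab 10 mm thick (x), 24 wide (y), 28 high; 58 mm overall, about 80 g. Origin: centre of the underside, z up the tab. Starts upright in the box at x = -36 mm of its frame. All four are alike. Grip the tab across its 24 mm width.
- shim_1: loose steel shim plate: body 12 mm thick (x), 50 wide (y), 30 high; on its middle a pull tab 10 mm thick (x), 24 wide (y), 28 high; 58 mm overall, about 80 g. Origin: centre of the underside, z up the tab. Starts upright in the box at x = -12 mm of its frame. All four are alike. Grip the tab across its 24 mm width.
- shim_2: loose steel shim plate: body 12 mm thick (x), 50 wide (y), 30 high; on its middle a pull tab 10 mm thick (x), 24 wide (y), 28 high; 58 mm overall, about 80 g. Origin: centre of the underside, z up the tab. Starts upright in the box at x = 12 mm of its frame. All four are alike. Grip the tab across its 24 mm width.
- shim_3: loose steel shim plate: body 12 mm thick (x), 50 wide (y), 30 high; on its middle a pull tab 10 mm thick (x), 24 wide (y), 28 high; 58 mm overall, about 80 g. Origin: centre of the underside, z up the tab. This one already stands in the fixture's gap, close to the stop. All four are alike. Grip the tab across its 24 mm width.
- flux_tin: round white tin, 51 mm diameter, 23 mm high, bystander. Origin: centre of the underside.
- adapter_brick: black power adapter, 100 x 52 x 30 mm, bystander. Origin: centre of the underside.
- side_cutter: side cutters with red handles, 128 mm long, 14 mm high, lying flat, bystander. Origin: centre of the underside.
- driver_blue: screwdriver with a blue handle, 210 mm long, 28 mm high, lying, bystander. Origin: centre of the underside.
There are look-alikes about, which are no part of the job. What is shaped like the shim_3 but turquoise is not meant.

How it is judged:
On the way, in this order (a step that is already met when the one before it is completed fails the run):
1. the lid lies flat on the bench, clear of the box and let go (height (world z) of lid between -0.003 and 0.004 m and angle between lid's own z axis and vertical below 0.06 rad and horizontal distance between lid and shim_box above 0.09 m and contact force between the fingers and lid below 0.1 N), for 0.2 s.
2. a first added shim stands upright and square on the fixture's base in the gap, let go ((((x of shim_0 in the frame of fixture between 0.003 and 0.052 m and y of shim_0 in the frame of fixture between -0.012 and 0.012 m and z of shim_0 in the frame of fixture between 0.01 and 0.0145 m and angle between shim_0's own z axis and vertical below 0.12 rad and angle between the x axis of shim_0 and the x axis of fixture, either way round below 0.15 rad) and contact force between the fingers and shim_0 below 0.1 N) or ((x of shim_1 in the frame of fixture between 0.003 and 0.052 m and y of shim_1 in the frame of fixture between -0.012 and 0.012 m and z of shim_1 in the frame of fixture between 0.01 and 0.0145 m and angle between shim_1's own z axis and vertical below 0.12 rad and angle between the x axis of shim_1 and the x axis of fixture, either way round below 0.15 rad) and contact force between the fingers and shim_1 below 0.1 N) or ((x of shim_2 in the frame of fixture between 0.003 and 0.052 m and y of shim_2 in the frame of fixture between -0.012 and 0.012 m and z of shim_2 in the frame of fixture between 0.01 and 0.0145 m and angle between shim_2's own z axis and vertical below 0.12 rad and angle between the x axis of shim_2 and the x axis of fixture, either way round below 0.15 rad) and contact force between the fingers and shim_2 below 0.1 N))), for 0.2 s.
At the end, for the whole second after the job is handed in: Fingers press on the jaw, jaw on a shim, stack on the stop, each over 3 N. Shims: in the box or standing in the gap, the first one in the gap (on the base within 2 mm, 12 mm off the centre line, tilt 0.12, square 0.15 rad). Lid flat on the bench, let go, its centre over 90 mm from the box centre (all of step 1 and x of shim_3 in the frame of fixture between 0.003 and 0.052 m and y of shim_3 in the frame of fixture between -0.012 and 0.012 m and z of shim_3 in the frame of fixture between 0.01 and 0.0145 m and angle between shim_3's own z axis and vertical below 0.12 rad and angle between the x axis of shim_3 and the x axis of fixture, either way round below 0.15 rad and ((x of shim_0 in the frame of fixture between 0.003 and 0.052 m and y of shim_0 in the frame of fixture between -0.012 and 0.012 m and z of shim_0 in the frame of fixture between 0.01 and 0.0145 m and angle between shim_0's own z axis and vertical below 0.12 rad and angle between the x axis of shim_0 and the x axis of fixture, either way round below 0.15 rad) or (x of shim_0 in the frame of shim_box between -0.044 and 0.044 m and y of shim_0 in the frame of shim_box between -0.03 and 0.03 m and z of shim_0 in the frame of shim_box between 0.001 and 0.012 m)) and ((x of shim_1 in the frame of fixture between 0.003 and 0.052 m and y of shim_1 in the frame of fixture between -0.012 and 0.012 m and z of shim_1 in the frame of fixture between 0.01 and 0.0145 m and angle between shim_1's own z axis and vertical below 0.12 rad and angle between the x axis of shim_1 and the x axis of fixture, either way round below 0.15 rad) or (x of shim_1 in the frame of shim_box between -0.044 and 0.044 m and y of shim_1 in the frame of shim_box between -0.03 and 0.03 m and z of shim_1 in the frame of shim_box between 0.001 and 0.012 m)) and ((x of shim_2 in the frame of fixture between 0.003 and 0.052 m and y of shim_2 in the frame of fixture between -0.012 and 0.012 m and z of shim_2 in the frame of fixture between 0.01 and 0.0145 m and angle between shim_2's own z axis and vertical below 0.12 rad and angle between the x axis of shim_2 and the x axis of fixture, either way round below 0.15 rad) or (x of shim_2 in the frame of shim_box between -0.044 and 0.044 m and y of shim_2 in the frame of shim_box between -0.03 and 0.03 m and z of shim_2 in the frame of shim_box between 0.001 and 0.012 m)) and (contact force between jaw and shim_0 above 3 N or contact force between jaw and shim_1 above 3 N or contact force between jaw and shim_2 above 3 N or contact force between jaw and shim_3 above 3 N) and (contact force between stop and shim_0 above 3 N or contact force between stop and shim_1 above 3 N or contact force between stop and shim_2 above 3 N or contact force between stop and shim_3 above 3 N) and contact force between the fingers and jaw above 3 N); the arm keeps its last pose, push and grip.
It fails at once if the tin was moved by more than 30 mm (distance of flux_tin from where it was at the start of the episode above 0.03 m).
It fails at once if the power adapter was moved by more than 30 mm (distance of adapter_brick from where it was at the start of the episode above 0.03 m).
It fails at once if the side cutters was moved by more than 30 mm (distance of side_cutter from where it was at the start of the episode above 0.03 m).
It fails at once if the screwdriver was moved by more than 30 mm (distance of driver_blue from where it was at the start of the episode above 0.03 m).
It also fails if it takes over 72 s, if anything falls off the work surface, if the arm or the gripper's body presses on something with over 40 N, if the wrist force passes 120 N, or if a joint passes its speed limit or range.

### The arm

A 6-joint arm with a two-finger parallel gripper is mounted at the origin on a cart in front of the work surface, level with it; the furniture and walls round the work are solid. World frame = base frame: x ahead of the robot, y to its left, z up, the work surface at z = 0. Lengths are in m, angles in rad, forces in N, time in s.
With the tool pointing down it reaches from about 0.35 to 0.975 m from the base axis. Payload 4.9 kg.
Tool frame: the origin (TCP) lies at the very end of the fingers, on their centre line; the grasp point (between the pads) lies 19 mm behind it; z points along the fingers, y is the direction in which the jaws open and shut (so a half turn about z gives the same grasp; the last joint's range is limited). The gripper opens to 85 mm and grips with 20 to 120 N. Pads are 22 mm wide; open, the fingers measure 114 mm over their backs; the gripper's body (76 mm by 85 mm) begins 54 mm behind the grasp point. The pads swing forward as they close: fully open they stand 13 mm farther back than shut.
Start: joints at [1.223, 0.053, 1.613, -0, 1.476, -0.119], TCP at [0.142, 0.609, 0.231] pointing down, gripper open.
Joint ranges: [-3.01, 3.01], [-1.01, 2.22], [0.06, 2.58], [-1.02, 4.17], [0.09, 2.62], [-3.14, 3.14]. Speed limits (rad/s): [2.57, 2.57, 3.14, 3.14, 3.14, 3.14].

### API

Orientations are given as a unit quaternion [w, x, y, z].
In Python, from plant import state, eyes, job_done gives the robot as it stands.
- The arm moves only by the tool apply_moves, never from a script. Its argument "commands" is a list of rows, each an object with "linear": the shift along the tool's x, y, z in m, a list of three; "delta_rot": the turn, a rotation vector about the tool's x, y, z in degrees, a list of three; "fingers": the closure in counts, from 0 (fully open) to 255 (shut). In form: [{"linear": [x, y, z], "delta_rot": [wx, wy, wz], "fingers": fingers}, ...]. A call has exactly 8 rows; each row is the pose to reach, as a shift and turn from the pose commanded when the call began, along the tool's axes at that moment; what a row does not reach only later rows make up. A row lasts 1/10 s, in which the tool goes at most 50 mm and 8.59 degrees, less where a joint would pass 70% of its speed; a pose out of reach is approached as far as the arm can. A call with a gripper value outside its range is refused whole. The fingers move at their own pace and stop on an object; the grip force is fixed at half the most. Time passes only in rows, so rows that repeat a pose let the fingers close, or fill a call up. It gives the time, the measured TCP pose, the force and the opening at its end, in the units of the state.
- state(): the state, without advancing time (a new reading comes with each control period).
- eyes.grab_frame(name): name is "scene" or "top" or "wrist"; returns the picture (420x560x3 uint8, red, green, blue); there is no depth.
- eyes.camera_params(name): a dict with "fx", "fy", "cx", "cy" (pixels), "k1" (the pictures are not rectified: a ray, as slopes to the right and down, at radius r is drawn at 1 + k1 r^2 times it, then the intrinsics apply), "position" and "rotation" of the camera in the world; the wrist camera has in their place "T_tool_cam" (4x4, takes a point from camera to tool coordinates, whose origin is the TCP and whose axes are the flange's). Camera axes: x right, y down, z forward; pixel columns grow to the right and rows downward; lengths in m; the calibration is good to about 2 mm. A picture is of the moment at which its call begins: read the wrist's pose just before it. camera_params takes no time and is no camera call.
- job_done(): hands the job in, once; it reports no verdict.
The state is a dict: "time": time; "joint_pos": joint angles; "joint_vel": joint speeds; "joint_efforts": joint torques, N m; "tool_pos": TCP position; "tool_rot": TCP orientation; "contact_force": force on the tool from outside, world axes, zero at the start; "ft_torque": the same for the moment, N m; "gripper_width": opening from 0.0 (shut) to 1.0 (fully open).
Only numpy, scipy, OpenCV 4.12 (cv2) and the standard library are available. Lean on these libraries where they do the work, as an engineer would, in place of code of your own. Each camera call takes 0.05 s, during which the arm holds its last target.

## Working session

There is one attempt and no reset: what is moved stays moved. The work goes in short steps, Python scripts to look and compute and a tool call to move; the robot and the scene stay as the last step left them, time stands still between calls to the robot, and variables do not carry over. Pictures are saved under pics/ and viewed, and the job is handed in when it is done.

Besides the shell and the picture viewer there is one more tool, called after "Request:" by a JSON object that holds its "method" and its "body", one argument or row to a line. apply_moves: Moves the arm, as the interface text tells. Its arguments: {"type":"object","properties":{"commands":{"type":"array","items":{"type":"object","properties":{"linear":{"type":"array","items":{"type":"number"}},"delta_rot":{"type":"array","items":{"type":"number"}},"fingers":{"type":"number"}}}}},"required":["commands"]}

```bash
ls; mkdir -p pics; cat > h.py <<'E'
import numpy as np, cv2
from scipy.spatial.transform import Rotation as R
from plant import state, eyes
def grab(n,fn):
    s=state(); im=eyes.grab_frame(n); cv2.imwrite('pics/'+fn,im[:,:,::-1]); return im,s
def cam(n,s=None):
    p=eyes.camera_params(n)
    if n=='wrist':
        q=s['tool_rot']; T=np.eye(4); T[:3,:3]=R.from_quat([q[1],q[2],q[3],q[0]]).as_matrix(); T[:3,3]=s['tool_pos']
        T=T@np.array(p['T_tool_cam']); return p,T[:3,:3],T[:3,3]
    return p,None,None
def camRT(n,s=None):
    p,Rm,t=cam(n,s)
    if Rm is None:
        r=np.array(p['rotation']); 
        Rm=r if r.shape==(3,3) else R.from_quat([r[1],r[2],r[3],r[0]]).as_matrix()
        t=np.array(p['position'])
    return p,Rm,t
def ray(n,uv,s=None):
    p,Rm,t=camRT(n,s)
    xd=np.array([(uv[0]-p['cx'])/p['fx'],(uv[1]-p['cy'])/p['fy']]); x=xd.copy()
    for _ in range(20): x=xd/(1+p['k1']*(x@x))
    return t,Rm@np.array([x[0],x[1],1])
def onz(n,uv,z,s=None):
    t,d=ray(n,uv,s); return t+d*(z-t[2])/d[2]
def proj(n,P,s=None):
    p,Rm,t=camRT(n,s); c=Rm.T@(np.array(P)-t); x=c[:2]/c[2]; x=x*(1+p['k1']*(x@x))
    return np.array([x[0]*p['fx']+p['cx'],x[1]*p['fy']+p['cy']])
E
python3 - <<'E'
from h import *
for n in ('scene','top','wrist'):
    im,s=grab(n,n+'0.png'); print(n,eyes.camera_params(n))
print(state())
E
```

```text
pics
scene {'fx': 480.4983183888431, 'fy': 480.4983183888431, 'cx': 282.8098831311782, 'cy': 217.9909094536531, 'k1': 0.05553577529547722, 'position': array([-0.61729318, -1.00155988,  0.87320431]), 'rotation': array([-0.47245488,  0.77620307, -0.35609927,  0.21791855])}
top {'fx': 418.65119279789934, 'fy': 418.65119279789934, 'cx': 282.3510347071633, 'cy': 211.97458519231643, 'k1': -0.04050096812569865, 'position': array([0.31052071, 0.01583547, 1.22447072]), 'rotation': array([-0.07854799,  0.7211717 , -0.68407757,  0.07602286])}
wrist {'fx': 335.09205035918217, 'fy': 335.09205035918217, 'cx': 278.58200162916114, 'cy': 209.7847604595503, 'k1': 0.004617047907776358, 'T_tool_cam': array([[ 1.37411049e-03, -9.60775860e-01, -2.77322662e-01,
         6.95307863e-02],
       [ 9.99999052e-01,  1.29493808e-03,  4.68637989e-04,
        -7.09688298e-04],
       [-9.11403914e-05, -2.77323043e-01,  9.60776728e-01,
        -1.42548882e-01],
       [ 0.00000000e+00,  0.00000000e+00,  0.00000000e+00,
         1.00000000e+00]])}
{'time': 0.15, 'joint_pos': array([ 1.22300105e+00,  5.32030828e-02,  1.61401585e+00,  7.51968955e-06,
        1.47600281e+00, -1.19013782e-01]), 'joint_vel': array([-0.00109475, -0.00028553, -0.005565  , -0.00080122, -0.00177029,
        0.00159689]), 'joint_efforts': array([ 4.10846296e-04, -3.94243634e+01, -3.70721948e+01, -8.61470835e-05,
        4.67176505e-03,  3.09051813e-05]), 'tool_pos': array([0.14157774, 0.60823738, 0.23032451]), 'tool_rot': array([-1.92037808e-04,  1.14141760e-01,  9.93464139e-01, -7.91591085e-04]), 'contact_force': array([-0.26544219, -0.0616182 , -0.19574591]), 'ft_torque': array([ 0.0157784 ,  0.00901195, -0.01356616]), 'gripper_width': 0.9987826952858005}
```

View pics/scene0.png

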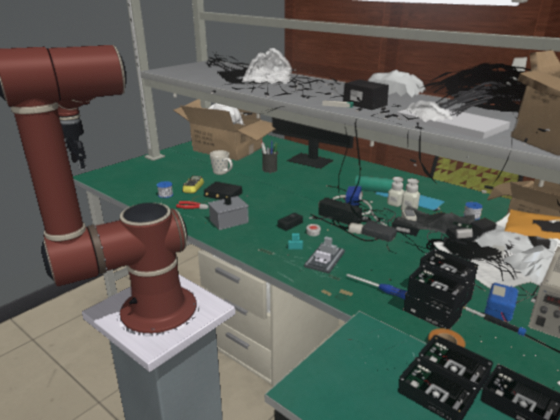

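View pics/top0.png

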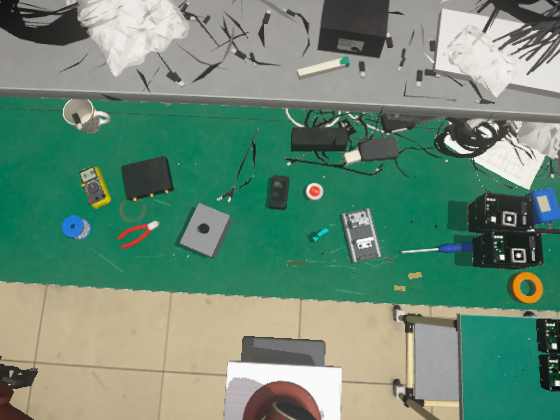

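View pics/wrist0.png

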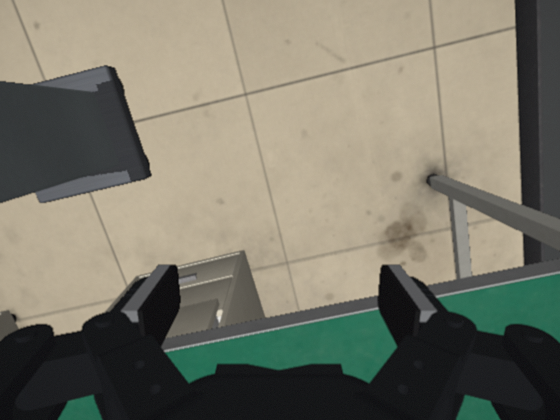

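```bash
python3 - <<'E'
from h import *
im=cv2.imread('pics/top0.png')
a=cv2.resize(im[180:290,150:280],None,fx=5,fy=5,interpolation=cv2.INTER_CUBIC); cv2.imwrite('pics/tb.png',a)
a=cv2.resize(im[170:290,290:420],None,fx=5,fy=5,interpolation=cv2.INTER_CUBIC); cv2.imwrite('pics/tf.png',a)
im=cv2.imread('pics/scene0.png')
a=cv2.resize(im[180:290,180:350],None,fx=4.5,fy=4.5,interpolation=cv2.INTER_CUBIC); cv2.imwrite('pics/sf.png',a)
E
```

```text
(no output)
```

View pics/tb.png

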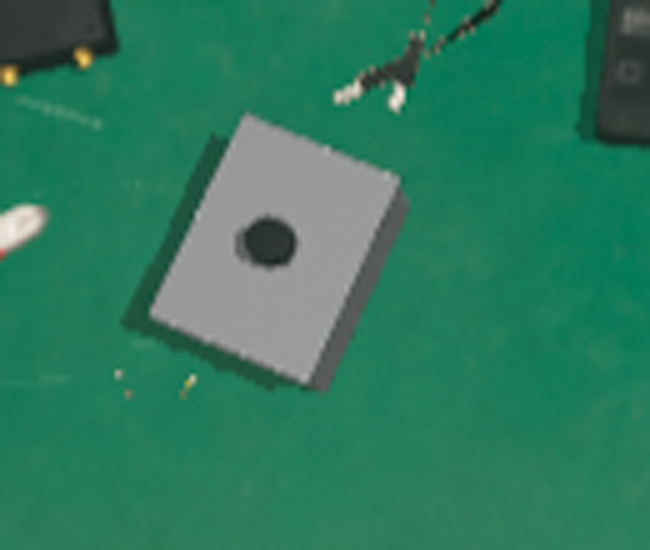

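View pics/tf.png

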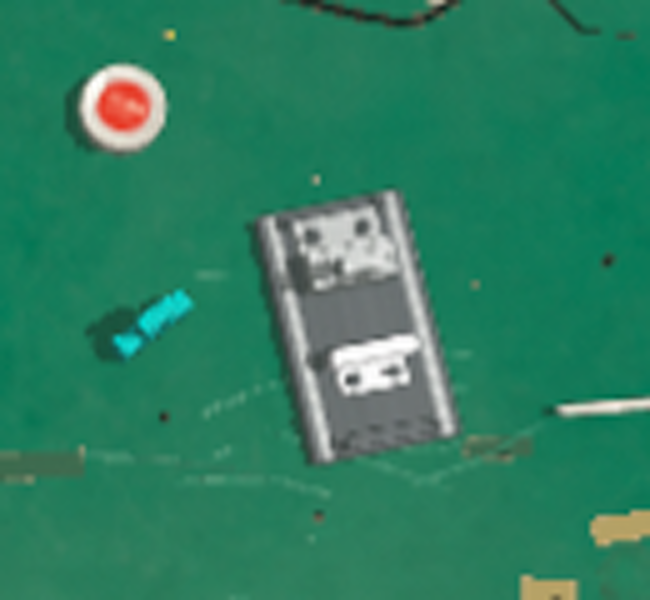

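View pics/sf.png

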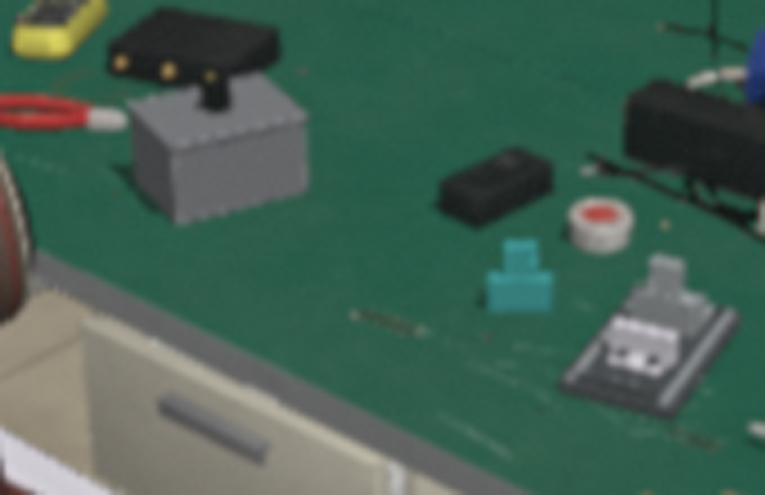

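```bash
python3 - <<'E'
from h import *
def f(c,o,z): return onz('top',[(c[0]+.5)/5-.5+o[0],(c[1]+.5)/5-.5+o[1]],z)
L=np.array([f(c,(150,180),.075) for c in [(248,113),(401,180),(310,386),(150,316)]])
print(L.round(4),L.mean(0), [np.linalg.norm(L[i]-L[i-1]) for i in range(4)])
d=(L[0]+L[1]-L[2]-L[3])/2; print('box long yaw',np.degrees(np.arctan2(d[1],d[0])))
print('knob',f((271,242),(150,180),.099))
F=np.array([f(c,(290,170),.012) for c in [(258,217),(398,190),(455,435),(318,463)]])
print(F.round(4),F.mean(0), [np.linalg.norm(F[i]-F[i-1]) for i in range(4)])
d=(F[0]+F[1]-F[2]-F[3])/2; yaw=np.arctan2(d[1],d[0]);print('fix yaw',np.degrees(yaw))
o=F.mean(0)-0.015*np.array([np.cos(yaw),np.sin(yaw),0]); print('fix origin',o)
print('jaw inner top mid', f((374,338),(290,170),.038))
for n,c in [('tin',(122,108)),('turq',(152,325)),('driver tip',(560,410))]: print(n,f(c,(290,170),.02))
for n,c in [('adapter',(280,192)),('cutter',(139,235)),('black',(148,178))]: print(n,onz('top',c,.02))
E
```

```text
[[0.582  0.2633 0.075 ]
 [0.548  0.1736 0.075 ]
 [0.4297 0.2145 0.075 ]
 [0.4636 0.3067 0.075 ]] [0.50584232 0.23953079 0.075     ] [np.float64(0.12610326667492902), np.float64(0.09597190002636362), np.float64(0.12509076605532596), np.float64(0.09828130860369313)]
box long yaw -19.606003439011925
knob [0.50465993 0.23862029 0.099     ]
[[ 0.5864 -0.1473  0.012 ]
 [ 0.6073 -0.2304  0.012 ]
 [ 0.4626 -0.2649  0.012 ]
 [ 0.4423 -0.1853  0.012 ]] [ 0.5246341  -0.20697509  0.012     ] [np.float64(0.14901966194794375), np.float64(0.08575967690156938), np.float64(0.1487007483550766), np.float64(0.08208370060387897)]
fix yaw 14.09873596497934
fix origin [ 0.51008594 -0.210629    0.012     ]
jaw inner top mid [ 0.51282184 -0.21201644  0.038     ]
tin [ 0.64681327 -0.0636195   0.02      ]
turq [ 0.51679186 -0.08582445  0.02      ]
driver tip [ 0.47923758 -0.32409535  0.02      ]
adapter [0.6389473  0.03748583 0.02      ]
cutter [0.48734439 0.44221014 0.02      ]
black [0.66171206 0.43706018 0.02      ]
```

```bash
cat >> h.py <<'E'
def goto(P,yaw):
    """needed tool-frame shift and turn to TCP P with tool y axis at world yaw (deg), pointing down"""
    s=state(); q=s['tool_rot']; Rt=R.from_quat([q[1],q[2],q[3],q[0]])
    a=np.radians(yaw); y=np.array([np.cos(a),np.sin(a),0]); z=np.array([0,0,-1.]); x=np.cross(y,z)
    Rd=R.from_matrix(np.stack([x,y,z],1))
    print('lin',(Rt.inv().apply(np.array(P)-s['tool_pos'])).round(4),'rot',np.degrees((Rt.inv()*Rd).as_rotvec()).round(2),'pos',s['tool_pos'].round(4),'t',round(s['time'],2),'w',round(s['gripper_width'],3))
E
python3 - <<'E'
from h import *
goto([.505,.2385,.16],70.4)
for u in (150,270,400): print(onz('top',(u,287 if u<200 else 296),0))
E
```

```text
lin [-0.4378 -0.2776  0.0707] rot [-0.09 -0.01  6.49] pos [0.1416 0.6082 0.2303] t 0.15 w 0.999
[0.34040524 0.39835202 0.        ]
[0.33405751 0.04992333 0.        ]
[ 0.35299166 -0.32431482  0.        ]
```

Request:
{"method": "apply_moves", "body": {
  "commands": [
    {"linear": [-0.03,-0.02,0],"delta_rot": [0,0,1],"fingers": 0},
    {"linear": [-0.07,-0.045,0],"delta_rot": [0,0,2],"fingers": 60},
    {"linear": [-0.11,-0.07,0.01],"delta_rot": [0,0,3],"fingers": 60},
    {"linear": [-0.15,-0.095,0.02],"delta_rot": [0,0,4],"fingers": 60},
    {"linear": [-0.19,-0.12,0.03],"delta_rot": [0,0,5],"fingers": 60},
    {"linear": [-0.23,-0.145,0.04],"delta_rot": [0,0,6],"fingers": 60},
    {"linear": [-0.27,-0.17,0.05],"delta_rot": [0,0,6.5],"fingers": 60},
    {"linear": [-0.31,-0.195,0.05],"delta_rot": [0,0,6.5],"fingers": 60}
  ]
}}

```text
time: 0.95
tool_pos: [0.3994, 0.3462, 0.1792]
tool_rot: [-0.001, 0.17, 0.985, -0.001]
contact_force: [0.5, -0.2, 0.0]
gripper_width: 0.769
```

```bash
python3 - <<'E'
from h import *
goto([.505,.2385,.16],70.4)
E
```

```text
lin [-0.1356 -0.066   0.0191] rot [-0.14 -0.11 -0.01] pos [0.3994 0.3462 0.1792] t 0.95 w 0.769
```

Request:
{"method": "apply_moves", "body": {
  "commands": [
    {"linear": [-0.035,-0.017,0.005],"delta_rot": [0,0,0],"fingers": 60},
    {"linear": [-0.07,-0.034,0.01],"delta_rot": [0,0,0],"fingers": 60},
    {"linear": [-0.1,-0.05,0.015],"delta_rot": [0,0,0],"fingers": 60},
    {"linear": [-0.125,-0.06,0.02],"delta_rot": [0,0,0],"fingers": 60},
    {"linear": [-0.136,-0.067,0.02],"delta_rot": [0,0,0],"fingers": 60},
    {"linear": [-0.136,-0.067,0.02],"delta_rot": [0,0,0],"fingers": 60},
    {"linear": [-0.136,-0.067,0.02],"delta_rot": [0,0,0],"fingers": 60},
    {"linear": [-0.136,-0.067,0.02],"delta_rot": [0,0,0],"fingers": 60}
  ]
}}

```text
time: 1.75
tool_pos: [0.5043, 0.2407, 0.1616]
tool_rot: [0.0, 0.17, 0.986, 0.0]
contact_force: [-0.8, -0.5, 0.0]
gripper_width: 0.765
```

```bash
python3 - <<'E'
from h import *
im,s=grab('wrist','w1.png')
goto([.505,.2385,.079],70.4)
print(proj('wrist',[.505,.2385,.099],s))
E
```

```text
lin [-0.0013 -0.0019  0.0826] rot [0.02 0.   0.09] pos [0.5044 0.2407 0.1616] t 1.8 w 0.763
[276.42650098 227.05289872]
```

View pics/w1.png

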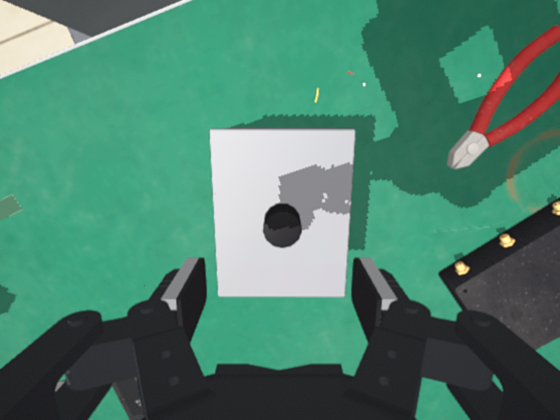

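```bash
python3 - <<'E'
from h import *
im=cv2.imread('pics/w1.png'); cv2.imwrite('pics/w1c.png',cv2.resize(im[180:270,220:350],None,fx=6,fy=6,interpolation=cv2.INTER_CUBIC))
s=state()
print(onz('wrist',(282,229),.099,s))
L=np.array([onz('wrist',c,.075,s) for c in [(211,129),(355,129),(345,297),(219,297)]]);print(L,L.mean(0))
d=L[2]+L[3]-L[0]-L[1]; print(np.degrees(np.arctan2(d[1],d[0])))
E
```

```text
[0.50749272 0.24145842 0.099     ]
[[0.43338767 0.21761823 0.075     ]
 [0.46525838 0.30792661 0.075     ]
 [0.58392624 0.26632974 0.075     ]
 [0.5516511  0.17495921 0.075     ]] [0.50855585 0.24170845 0.075     ]
-19.576058567158885
```

View pics/w1c.png

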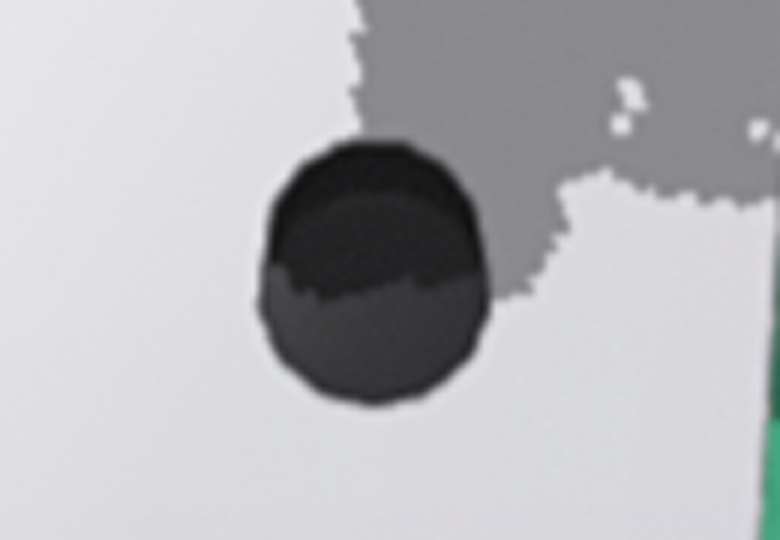

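Request:
{"method": "apply_moves", "body": {
  "commands": [
    {"linear": [-0.003,0.001,0.03],"delta_rot": [0,0,0],"fingers": 60},
    {"linear": [-0.003,0.001,0.06],"delta_rot": [0,0,0],"fingers": 60},
    {"linear": [-0.003,0.001,0.075],"delta_rot": [0,0,0],"fingers": 60},
    {"linear": [-0.003,0.001,0.082],"delta_rot": [0,0,0],"fingers": 90},
    {"linear": [-0.003,0.001,0.082],"delta_rot": [0,0,0],"fingers": 255},
    {"linear": [-0.003,0.001,0.082],"delta_rot": [0,0,0],"fingers": 255},
    {"linear": [-0.003,0.001,0.082],"delta_rot": [0,0,0],"fingers": 255},
    {"linear": [-0.003,0.001,0.082],"delta_rot": [0,0,0],"fingers": 255}
  ]
}}

```text
time: 2.6
tool_pos: [0.5094, 0.2401, 0.0811]
tool_rot: [0.001, 0.17, 0.985, 0.001]
contact_force: [-0.5, 0.6, 3.0]
gripper_width: 0.274
```

Request:
{"method": "apply_moves", "body": {
  "commands": [
    {"linear": [0,0,0],"delta_rot": [0,0,0],"fingers": 255},
    {"linear": [0,0,-0.01],"delta_rot": [0,0,0],"fingers": 255},
    {"linear": [0,0,-0.03],"delta_rot": [0,0,0],"fingers": 255},
    {"linear": [0,0,-0.05],"delta_rot": [0,0,0],"fingers": 255},
    {"linear": [0,0,-0.06],"delta_rot": [0,0,0],"fingers": 255},
    {"linear": [0,0,-0.06],"delta_rot": [0,0,0],"fingers": 255},
    {"linear": [0,0,-0.06],"delta_rot": [0,0,0],"fingers": 255},
    {"linear": [0,0,-0.06],"delta_rot": [0,0,0],"fingers": 255}
  ]
}}

```text
time: 3.4
tool_pos: [0.5073, 0.2393, 0.1378]
tool_rot: [-0.001, 0.17, 0.985, -0.001]
contact_force: [-0.5, 0.2, -1.3]
gripper_width: 0.276
```

```bash
python3 - <<'E'
from h import *
im,s=grab('wrist','w2.png')
goto([.48,.075,.09],70.4)
print(proj('top',[.48,.075,0]))
E
```

```text
lin [-0.0295 -0.1639  0.048 ] rot [-0.09 -0.12 -0.01] pos [0.5074 0.2393 0.1378] t 3.45 w 0.279
[264.40312291 245.19099159]
```

View pics/w2.png

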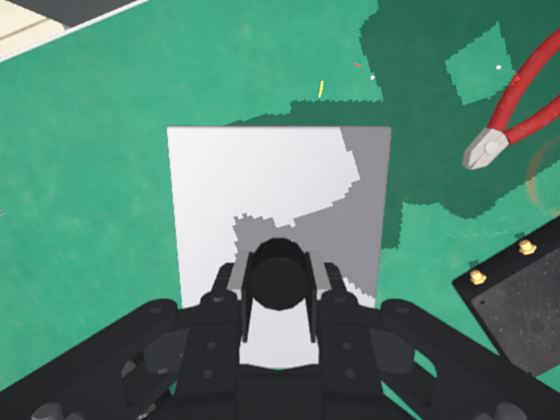

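Request:
{"method": "apply_moves", "body": {
  "commands": [
    {"linear": [-0.004,-0.02,0],"delta_rot": [0,0,0],"fingers": 255},
    {"linear": [-0.011,-0.055,0],"delta_rot": [0,0,0],"fingers": 255},
    {"linear": [-0.018,-0.09,0],"delta_rot": [0,0,0],"fingers": 255},
    {"linear": [-0.024,-0.125,0],"delta_rot": [0,0,0],"fingers": 255},
    {"linear": [-0.03,-0.15,0.01],"delta_rot": [0,0,0],"fingers": 255},
    {"linear": [-0.03,-0.164,0.03],"delta_rot": [0,0,0],"fingers": 255},
    {"linear": [-0.03,-0.164,0.06],"delta_rot": [0,0,0],"fingers": 255},
    {"linear": [-0.03,-0.164,0.08],"delta_rot": [0,0,0],"fingers": 255}
  ]
}}

```text
time: 4.25
tool_pos: [0.4798, 0.0744, 0.0567]
tool_rot: [-0.002, 0.171, 0.985, -0.0]
contact_force: [-1.2, -0.2, -1.7]
gripper_width: 0.278
```

```bash
python3 - <<'E'
from h import *
goto([.48,.075,.016],70.4)
E
```

```text
lin [-0.0001  0.0006  0.0407] rot [-0.06 -0.17 -0.09] pos [0.4798 0.0744 0.0567] t 4.25 w 0.278
```

Request:
{"method": "apply_moves", "body": {
  "commands": [
    {"linear": [0,0,0.015],"delta_rot": [0,0,0],"fingers": 255},
    {"linear": [0,0,0.028],"delta_rot": [0,0,0],"fingers": 255},
    {"linear": [0,0,0.034],"delta_rot": [0,0,0],"fingers": 255},
    {"linear": [0,0,0.037],"delta_rot": [0,0,0],"fingers": 255},
    {"linear": [0,0,0.039],"delta_rot": [0,0,0],"fingers": 255},
    {"linear": [0,0,0.04],"delta_rot": [0,0,0],"fingers": 255},
    {"linear": [0,0,0.04],"delta_rot": [0,0,0],"fingers": 255},
    {"linear": [0,0,0.04],"delta_rot": [0,0,0],"fingers": 255}
  ]
}}

```text
time: 5.05
tool_pos: [0.4819, 0.0751, 0.0199]
tool_rot: [0.001, 0.17, 0.985, 0.0]
contact_force: [-0.2, -0.3, -1.5]
gripper_width: 0.272
```

Request:
{"method": "apply_moves", "body": {
  "commands": [
    {"linear": [0,0,0.001],"delta_rot": [0,0,0],"fingers": 255},
    {"linear": [0,0,0.002],"delta_rot": [0,0,0],"fingers": 255},
    {"linear": [0,0,0.003],"delta_rot": [0,0,0],"fingers": 255},
    {"linear": [0,0,0.004],"delta_rot": [0,0,0],"fingers": 255},
    {"linear": [0,0,0.004],"delta_rot": [0,0,0],"fingers": 255},
    {"linear": [0,0,0.004],"delta_rot": [0,0,0],"fingers": 255},
    {"linear": [0,0,0.004],"delta_rot": [0,0,0],"fingers": 255},
    {"linear": [0,0,0.004],"delta_rot": [0,0,0],"fingers": 255}
  ]
}}

```text
time: 5.85
tool_pos: [0.4815, 0.0751, 0.0161]
tool_rot: [-0.0, 0.17, 0.985, -0.0]
contact_force: [-4.6, -0.5, 5.9]
gripper_width: 0.278
```

Request:
{"method": "apply_moves", "body": {
  "commands": [
    {"linear": [0,0,0],"delta_rot": [0,0,0],"fingers": 130},
    {"linear": [0,0,0],"delta_rot": [0,0,0],"fingers": 130},
    {"linear": [0,0,0],"delta_rot": [0,0,0],"fingers": 130},
    {"linear": [0,0,-0.015],"delta_rot": [0,0,0],"fingers": 130},
    {"linear": [0,0,-0.045],"delta_rot": [0,0,0],"fingers": 130},
    {"linear": [0,0,-0.09],"delta_rot": [0,0,0],"fingers": 130},
    {"linear": [0,0,-0.14],"delta_rot": [0,0,0],"fingers": 130},
    {"linear": [0,0,-0.17],"delta_rot": [0,0,0],"fingers": 130}
  ]
}}

```text
time: 6.65
tool_pos: [0.4829, 0.0751, 0.1896]
tool_rot: [0.003, 0.17, 0.985, 0.0]
contact_force: [0.4, 0.2, -0.2]
gripper_width: 0.489
```

```bash
python3 - <<'E'
from h import *
im,s=grab('wrist','w3.png')
im,s=grab('top','t3.png')
cv2.imwrite('pics/t3.png',cv2.resize(im[150:300,140:420,::-1],None,fx=2.8,fy=2.8,interpolation=cv2.INTER_CUBIC))
goto([.508,.2415,.18],70.4)
E
```

```text
lin [0.0342 0.1644 0.012 ] rot [ 0.22  0.62 -0.01] pos [0.4849 0.0751 0.1918] t 6.75 w 0.49
```

View pics/w3.png

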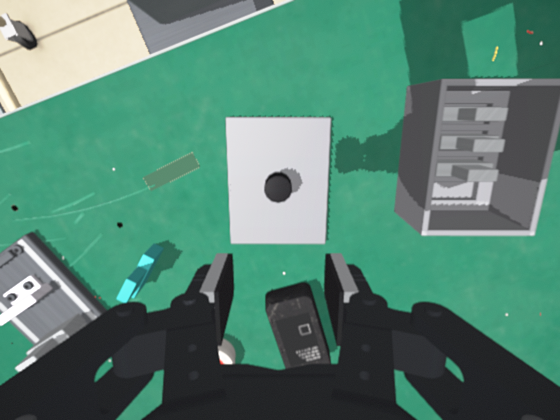

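View pics/t3.png

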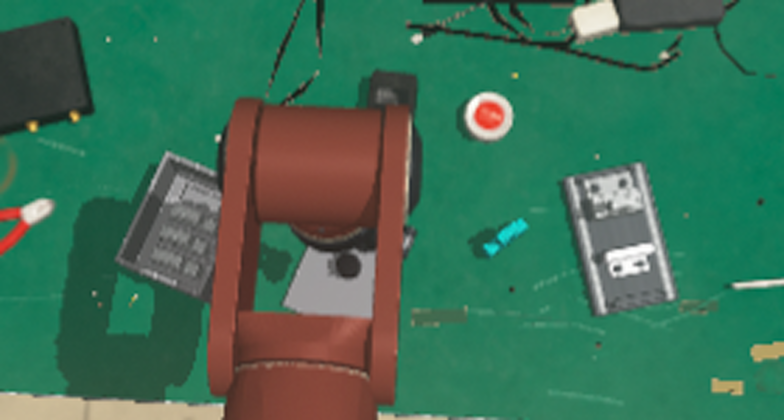

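Request:
{"method": "apply_moves", "body": {
  "commands": [
    {"linear": [0,0.03,0],"delta_rot": [0,0,0],"fingers": 130},
    {"linear": [0.005,0.07,0],"delta_rot": [0,0.2,0],"fingers": 130},
    {"linear": [0.01,0.11,0.005],"delta_rot": [0,0.4,0],"fingers": 130},
    {"linear": [0.015,0.14,0.01],"delta_rot": [0.2,0.6,0],"fingers": 130},
    {"linear": [0.022,0.164,0.02],"delta_rot": [0.2,0.6,0],"fingers": 130},
    {"linear": [0.022,0.164,0.032],"delta_rot": [0.2,0.6,0],"fingers": 130},
    {"linear": [0.022,0.164,0.032],"delta_rot": [0.2,0.6,0],"fingers": 130},
    {"linear": [0.022,0.164,0.032],"delta_rot": [0.2,0.6,0],"fingers": 130}
  ]
}}

```text
time: 7.55
tool_pos: [0.5151, 0.236, 0.1521]
tool_rot: [-0.006, 0.171, 0.985, -0.001]
contact_force: [-0.0, 0.8, 1.0]
gripper_width: 0.49
```

```bash
python3 - <<'E'
from h import *
im,s=grab('wrist','w4.png')
goto([.5193,.2375,.037],70.4)
for k in (-36,-12,12):
    a=np.radians(-19.6); print(proj('wrist',[.508+k/1e3*np.cos(a),.2415+k/1e3*np.sin(a),.062],s))
im=cv2.imread('pics/w4.png'); cv2.imwrite('pics/w4c.png',cv2.resize(im[100:330,180:380],None,fx=3.4,fy=2.6,interpolation=cv2.INTER_CUBIC))
E
```

```text
lin [-0.0042  0.0031  0.1159] rot [-0.24 -0.62 -0.07] pos [0.5156 0.236  0.153 ] t 7.6 w 0.491
[284.019813   152.30538174]
[283.85433613 186.48477065]
[283.69799465 218.8716769 ]
```

View pics/w4.png

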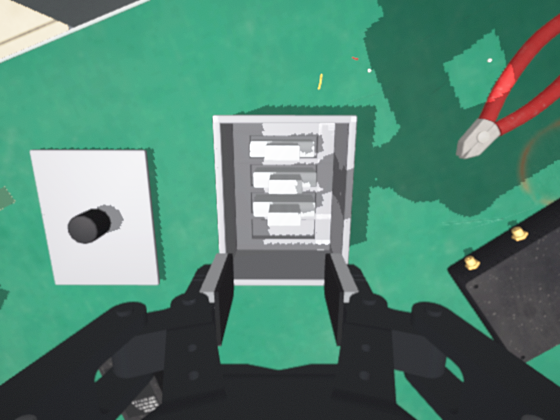

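View pics/w4c.png

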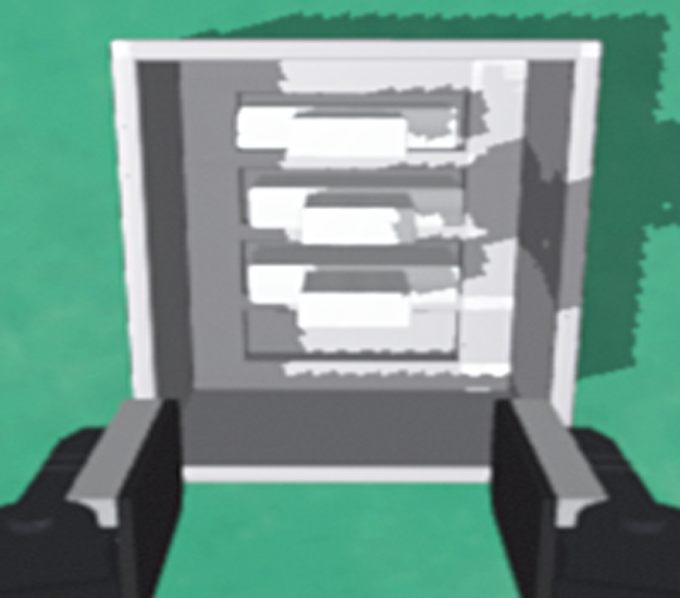

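Request:
{"method": "apply_moves", "body": {
  "commands": [
    {"linear": [-0.004,0.002,0.03],"delta_rot": [-0.2,-0.6,0],"fingers": 130},
    {"linear": [-0.004,0.002,0.06],"delta_rot": [-0.2,-0.6,0],"fingers": 130},
    {"linear": [-0.004,0.002,0.085],"delta_rot": [-0.2,-0.6,0],"fingers": 130},
    {"linear": [-0.004,0.002,0.1],"delta_rot": [-0.2,-0.6,0],"fingers": 130},
    {"linear": [-0.004,0.002,0.105],"delta_rot": [-0.2,-0.6,0],"fingers": 130},
    {"linear": [-0.004,0.002,0.11],"delta_rot": [-0.2,-0.6,0],"fingers": 130},
    {"linear": [-0.004,0.002,0.11],"delta_rot": [-0.2,-0.6,0],"fingers": 130},
    {"linear": [-0.004,0.002,0.11],"delta_rot": [-0.2,-0.6,0],"fingers": 130}
  ]
}}

```text
time: 8.4
tool_pos: [0.52, 0.2378, 0.0446]
tool_rot: [0.001, 0.17, 0.985, 0.001]
contact_force: [-0.4, 0.8, 0.7]
gripper_width: 0.492
```

```bash
python3 - <<'E'
from h import *
im,s=grab('wrist','w5.png')
goto([.5193,.2375,.037],70.4)
E
```

```text
lin [ 0.0005 -0.0005  0.0076] rot [ 0.08  0.11 -0.01] pos [0.5199 0.2378 0.0446] t 8.45 w 0.491
```

View pics/w5.png

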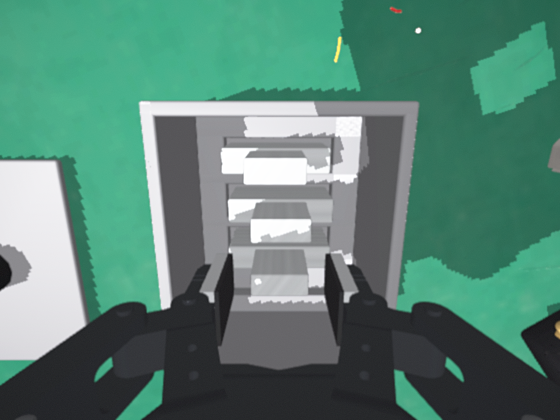

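Request:
{"method": "apply_moves", "body": {
  "commands": [
    {"linear": [0,0,0.003],"delta_rot": [0,0,0],"fingers": 130},
    {"linear": [0,0,0.006],"delta_rot": [0,0,0],"fingers": 130},
    {"linear": [0,0,0.006],"delta_rot": [0,0,0],"fingers": 255},
    {"linear": [0,0,0.006],"delta_rot": [0,0,0],"fingers": 255},
    {"linear": [0,0,0.006],"delta_rot": [0,0,0],"fingers": 255},
    {"linear": [0,0,0.006],"delta_rot": [0,0,0],"fingers": 255},
    {"linear": [0,0,0.006],"delta_rot": [0,0,0],"fingers": 255},
    {"linear": [0,0,0.006],"delta_rot": [0,0,0],"fingers": 255}
  ]
}}

```text
time: 9.25
tool_pos: [0.5189, 0.2375, 0.0372]
tool_rot: [-0.0, 0.17, 0.985, -0.0]
contact_force: [0.0, -0.4, -1.0]
gripper_width: 0.262
```

```bash
python3 - <<'E'
from h import *
goto([.5193,.2375,.16],70.4); print(state()['contact_force'])
E
```

```text
lin [-4.000e-04  1.000e-04 -1.228e-01] rot [-0.   -0.   -0.01] pos [0.5189 0.2375 0.0372] t 9.25 w 0.262
[ 0.01166919 -0.4282492  -1.00727616]
```

Request:
{"method": "apply_moves", "body": {
  "commands": [
    {"linear": [0,0,-0.01],"delta_rot": [0,0,0],"fingers": 255},
    {"linear": [0,0,-0.03],"delta_rot": [0,0,0],"fingers": 255},
    {"linear": [0,0,-0.06],"delta_rot": [0,0,0],"fingers": 255},
    {"linear": [0,0,-0.095],"delta_rot": [0,0,0],"fingers": 255},
    {"linear": [0,0,-0.125],"delta_rot": [0,0,0],"fingers": 255},
    {"linear": [0,-0.01,-0.14],"delta_rot": [0,0,0],"fingers": 255},
    {"linear": [0,-0.035,-0.15],"delta_rot": [0,0,-4],"fingers": 255},
    {"linear": [0,-0.07,-0.155],"delta_rot": [0,0,-8],"fingers": 255}
  ]
}}

```text
time: 10.05
tool_pos: [0.4955, 0.1712, 0.1935]
tool_rot: [0.001, 0.099, 0.995, 0.0]
contact_force: [-0.1, -0.5, -1.2]
gripper_width: 0.267
```

```bash
python3 - <<'E'
from h import *
goto([.60,-.19,.2],104.1)
E
```

```text
lin [-0.1735 -0.3336 -0.0063] rot [ 1.000e-02  1.000e-01 -2.544e+01] pos [0.4955 0.1712 0.1935] t 10.05 w 0.267
```

Request:
{"method": "apply_moves", "body": {
  "commands": [
    {"linear": [-0.019,-0.037,-0.001],"delta_rot": [0,0,-3],"fingers": 255},
    {"linear": [-0.04,-0.077,-0.002],"delta_rot": [0,0,-6],"fingers": 255},
    {"linear": [-0.061,-0.117,-0.003],"delta_rot": [0,0,-9],"fingers": 255},
    {"linear": [-0.082,-0.157,-0.004],"delta_rot": [0,0,-12],"fingers": 255},
    {"linear": [-0.103,-0.197,-0.005],"delta_rot": [0,0,-15.5],"fingers": 255},
    {"linear": [-0.124,-0.237,-0.006],"delta_rot": [0,0,-19],"fingers": 255},
    {"linear": [-0.142,-0.273,-0.006],"delta_rot": [0,0,-22],"fingers": 255},
    {"linear": [-0.156,-0.3,-0.006],"delta_rot": [0,0,-24],"fingers": 255}
  ]
}}

```text
time: 10.85
tool_pos: [0.5872, -0.1565, 0.1977]
tool_rot: [-0.001, -0.108, 0.994, 0.0]
contact_force: [0.4, 0.3, 0.1]
gripper_width: 0.269
```

Request:
{"method": "apply_moves", "body": {
  "commands": [
    {"linear": [-0.006,-0.02,0],"delta_rot": [0,0,-1.4],"fingers": 255},
    {"linear": [-0.008,-0.033,0],"delta_rot": [0,0,-1.4],"fingers": 255},
    {"linear": [-0.008,-0.037,0],"delta_rot": [0,0,-1.4],"fingers": 255},
    {"linear": [-0.008,-0.037,0],"delta_rot": [0,0,-1.4],"fingers": 255},
    {"linear": [-0.008,-0.037,0],"delta_rot": [0,0,-1.4],"fingers": 255},
    {"linear": [-0.008,-0.037,0],"delta_rot": [0,0,-1.4],"fingers": 255},
    {"linear": [-0.008,-0.037,0],"delta_rot": [0,0,-1.4],"fingers": 255},
    {"linear": [-0.008,-0.037,0],"delta_rot": [0,0,-1.4],"fingers": 255}
  ]
}}

```text
time: 11.65
tool_pos: [0.6037, -0.1875, 0.1984]
tool_rot: [0.0, -0.12, 0.993, -0.0]
contact_force: [0.0, 0.2, -1.1]
gripper_width: 0.269
```

```bash
python3 - <<'E'
from h import *
im,s=grab('wrist','w6.png')
goto([.60,-.19,.2],104.1); print(s['contact_force'])
im=cv2.imread('pics/w6.png'); cv2.imwrite('pics/w6c.png',cv2.resize(im[60:310,170:430],None,fx=3,fy=2.4,interpolation=cv2.INTER_CUBIC))
E
```

```text
lin [ 0.0041 -0.0014 -0.0016] rot [-0.    0.01 -0.28] pos [ 0.6037 -0.1877  0.1984] t 11.7 w 0.263
[ 0.01080885  0.16218304 -1.05569861]
```

View pics/w6.png

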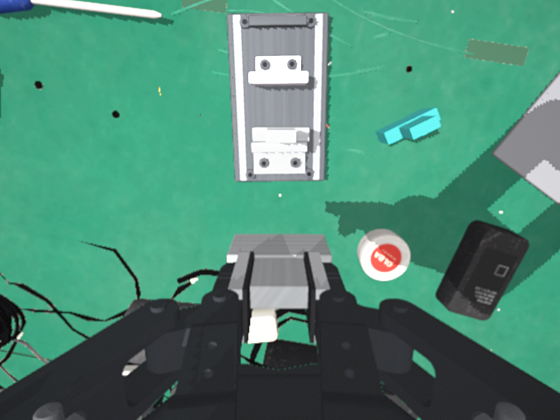

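View pics/w6c.png

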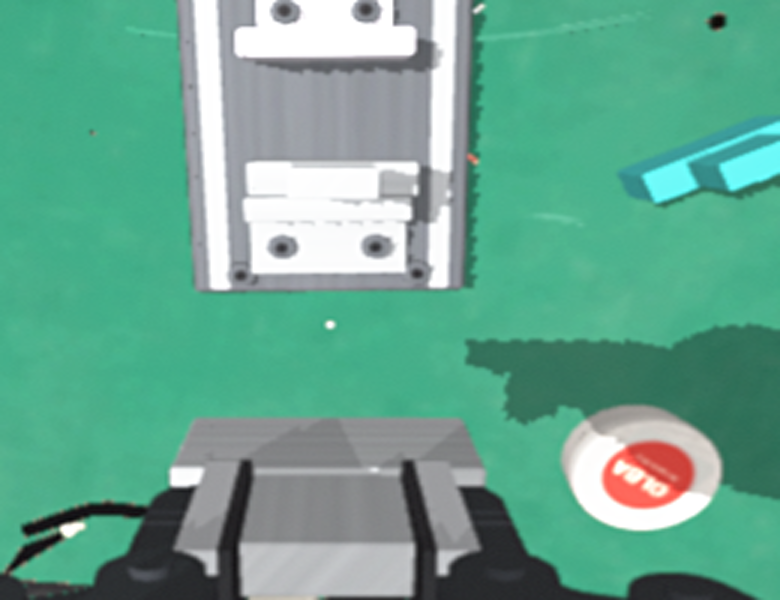

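```bash
python3 - <<'E'
from h import *
s=state()
print('cam',camRT('wrist',s)[2])
F=np.array([onz('wrist',c,.012,s) for c in [(229,14),(327,13),(324.7,179.6),(235.7,180.8)]])
print(F.round(4),F.mean(0),[np.linalg.norm(F[i]-F[i-1]).round(4) for i in range(4)])
d=F[2]+F[3]-F[0]-F[1]; yaw=np.arctan2(d[1],d[0]); c,sn=np.cos(yaw),np.sin(yaw)
o=F.mean(0)-.015*np.array([c,sn,0]); print('origin',o,np.degrees(yaw))
def W(p): return np.array([o[0]+c*p[0]-sn*p[1],o[1]+sn*p[0]+c*p[1],p[2]])
def ff(P): d=P-o; return np.array([c*d[0]+sn*d[1],-sn*d[0]+c*d[1]])
def crop(u): return ((u-[170,60])*[3,2.4]).round(1)
for nm,p in [('jaw in top L',(0,25,.038)),('jaw in bottom',(0,25,.012)),('jaw out top',(-9,25,.038)),('jaw in R',(0,-25,.038))]:
    print(nm,crop(proj('wrist',W((p[0]/1e3,p[1]/1e3,p[2])),s)))
def fx(cc,z): return ff(onz('wrist',(cc[0]/3+170,cc[1]/2.4+60),z,s))*1e3
print('tab top near',fx((287,167),.070),fx((380,167),.070),'tab top far',fx((287,198),.070),fx((380,198),.07))
print('body top edges',fx((248,163),.042),fx((418,163),.042))
print('stop top edges inner',fx((245,198),.038),fx((410,198),.038),'outer',fx((245,220),.038),fx((410,220),.038))
print('stop foot',fx((252,273),.017),fx((408,273),.017))
E
python3 - <<'E'
import cv2
im=cv2.imread('pics/w6.png'); cv2.imwrite('pics/w6d.png',cv2.resize(im[45:185,225:335],None,fx=6,fy=4.2,interpolation=cv2.INTER_CUBIC))
im[im>0]=((im[im>0]/255.)**2.5*255).astype('uint8')
cv2.imwrite('pics/w6e.png',cv2.resize(im[45:185,225:335],None,fx=6,fy=4.2,interpolation=cv2.INTER_CUBIC))
E
```

```text
cam [ 0.53599695 -0.205186    0.34092208]
[[ 0.4659 -0.2674  0.012 ]
 [ 0.4446 -0.1845  0.012 ]
 [ 0.5868 -0.1455  0.012 ]
 [ 0.6093 -0.2313  0.012 ]] [ 0.52666279 -0.207178    0.012     ] [np.float64(0.1478), np.float64(0.0855), np.float64(0.1474), np.float64(0.0887)]
origin [ 0.5121552  -0.21098979  0.012     ] 14.721424795561488
jaw in top L [415.3  53.8]
jaw in bottom [408.1  59.7]
jaw out top [415.6  26.3]
jaw in R [238.4  56. ]
tab top near [ 36.89296275 -10.9681636 ] [37.24173097 13.42380941] tab top far [ 46.88655824 -11.21883084] [47.23834923 13.43142014]
body top edges [ 36.60480516 -23.29182314] [37.30737951 25.83631455]
stop top edges inner [ 49.3506158  -24.93925863] [50.0479421 23.9601906] outer [ 57.42433384 -25.23585716] [58.12603558 24.03343526]
stop foot [ 81.08256141 -25.46121091] [81.80296476 25.27297085]
```

View pics/w6e.png

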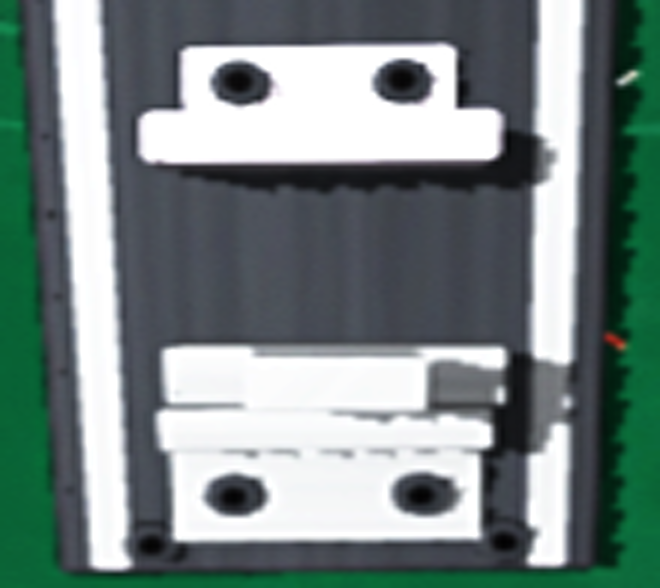

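```bash
python3 - <<'E'
from h import *
s=state()
q=s['tool_rot'];Rt=R.from_quat([q[1],q[2],q[3],q[0]])
for c,z in [((175,470),s['tool_pos'][2]-.0032),((482,468),s['tool_pos'][2]-.0032),((197,420),s['tool_pos'][2]-.0332),((465,420),s['tool_pos'][2]-.0332)]:
    P=onz('wrist',(c[0]/3+170,c[1]/2.4+60),z,s); print(Rt.inv().apply(P-s['tool_pos']).round(4))
print(s['joint_pos'])
o=np.array([.5115,-.2108]); a=np.radians(14.1); R2=np.array([[np.cos(a),-np.sin(a)],[np.sin(a),np.cos(a)]])
P=o+R2@np.array([.0265,.001]); print(P)
goto([P[0],P[1],.12],104.1)
print(onz('wrist',(386/3+170,182/2.4+60),.07,s))
E
```

```text
[ 0.0052 -0.0245  0.0032]
[0.0057 0.0237 0.0032]
[ 0.0045 -0.0248  0.0332]
[0.0046 0.025  0.0332]
[-4.19043664e-01  9.09187864e-02  1.62816437e+00  1.26493901e-05
  1.42237625e+00 -2.23109148e+00]
[ 0.53695799 -0.20337433]
lin [0.0686 0.0007 0.0784] rot [-0.    0.01 -0.28] pos [ 0.6037 -0.1877  0.1984] t 11.7 w 0.263
[ 0.54903507 -0.18578133  0.07      ]
```

Request:
{"method": "apply_moves", "body": {
  "commands": [
    {"linear": [0.02,0,0.02],"delta_rot": [0,0,-0.3],"fingers": 255},
    {"linear": [0.045,0.001,0.045],"delta_rot": [0,0,-0.3],"fingers": 255},
    {"linear": [0.062,0.001,0.065],"delta_rot": [0,0,-0.3],"fingers": 255},
    {"linear": [0.0685,0.001,0.078],"delta_rot": [0,0,-0.3],"fingers": 255},
    {"linear": [0.0685,0.001,0.078],"delta_rot": [0,0,-0.3],"fingers": 255},
    {"linear": [0.0685,0.001,0.078],"delta_rot": [0,0,-0.3],"fingers": 255},
    {"linear": [0.0685,0.001,0.078],"delta_rot": [0,0,-0.3],"fingers": 255},
    {"linear": [0.0685,0.001,0.078],"delta_rot": [0,0,-0.3],"fingers": 255}
  ]
}}

```text
time: 12.5
tool_pos: [0.5384, -0.2038, 0.1219]
tool_rot: [0.001, -0.123, 0.992, -0.001]
contact_force: [1.2, 0.2, -1.3]
gripper_width: 0.265
```

```bash
python3 - <<'E'
from h import *
im,s=grab('wrist','w7.png')
goto([.53696,-.20337,.046],104.1)
E
```

```text
lin [0.0012 0.0007 0.0756] rot [-0.09  0.1   0.02] pos [ 0.5381 -0.2037  0.1216] t 12.55 w 0.268
```

View pics/w7.png

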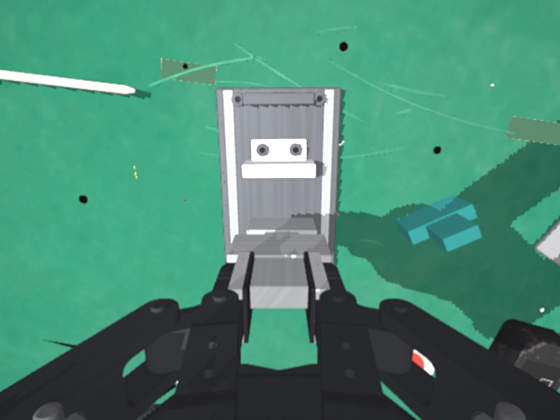

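Request:
{"method": "apply_moves", "body": {
  "commands": [
    {"linear": [0.001,0,0.015],"delta_rot": [0,0,0],"fingers": 255},
    {"linear": [0.001,0,0.03],"delta_rot": [0,0,0],"fingers": 255},
    {"linear": [0.001,0,0.045],"delta_rot": [0,0,0],"fingers": 255},
    {"linear": [0.001,0,0.057],"delta_rot": [0,0,0],"fingers": 255},
    {"linear": [0.001,0,0.065],"delta_rot": [0,0,0],"fingers": 255},
    {"linear": [0.001,0,0.069],"delta_rot": [0,0,0],"fingers": 255},
    {"linear": [0.001,0,0.07],"delta_rot": [0,0,0],"fingers": 255},
    {"linear": [0.001,0,0.07],"delta_rot": [0,0,0],"fingers": 255}
  ]
}}

```text
time: 13.35
tool_pos: [0.5363, -0.2039, 0.0506]
tool_rot: [0.0, -0.123, 0.992, -0.0]
contact_force: [0.6, 0.3, -1.0]
gripper_width: 0.266
```

```bash
python3 - <<'E'
from h import *
im,s=grab('wrist','w8.png')
goto([.53696,-.20337,.0455],104.1);print(s['contact_force'])
E
```

```text
lin [-0.0006  0.0005  0.0054] rot [-0.05  0.05 -0.01] pos [ 0.5365 -0.204   0.0509] t 13.4 w 0.267
[ 0.60792885  0.2688688  -1.04949653]
```

View pics/w8.png

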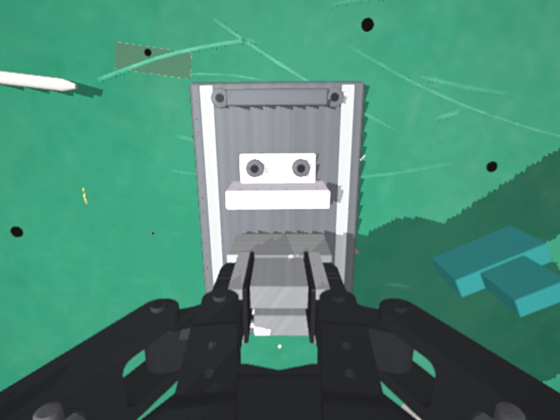

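Shim is in the gap about 5 mm above the base, aligned, shim_3's tab behind it. Lower slowly to touch.

Request:
{"method": "apply_moves", "body": {
  "commands": [
    {"linear": [0,0,0.002],"delta_rot": [0,0,0],"fingers": 255},
    {"linear": [0,0,0.0035],"delta_rot": [0,0,0],"fingers": 255},
    {"linear": [0,0,0.0045],"delta_rot": [0,0,0],"fingers": 255},
    {"linear": [0,0,0.005],"delta_rot": [0,0,0],"fingers": 255},
    {"linear": [0,0,0.0055],"delta_rot": [0,0,0],"fingers": 255},
    {"linear": [0,0,0.0055],"delta_rot": [0,0,0],"fingers": 255},
    {"linear": [0,0,0.0055],"delta_rot": [0,0,0],"fingers": 255},
    {"linear": [0,0,0.0055],"delta_rot": [0,0,0],"fingers": 255}
  ]
}}

```text
time: 14.2
tool_pos: [0.536, -0.2037, 0.045]
tool_rot: [0.0, -0.123, 0.992, 0.0]
contact_force: [-0.6, 0.9, 1.9]
gripper_width: 0.266
```

Request:
{"method": "apply_moves", "body": {
  "commands": [
    {"linear": [0,0,0],"delta_rot": [0,0,0],"fingers": 160},
    {"linear": [0,0,0],"delta_rot": [0,0,0],"fingers": 145},
    {"linear": [0,0,0],"delta_rot": [0,0,0],"fingers": 130},
    {"linear": [0,0,0],"delta_rot": [0,0,0],"fingers": 130},
    {"linear": [0,0,-0.015],"delta_rot": [0,0,0],"fingers": 130},
    {"linear": [0,0,-0.04],"delta_rot": [0,0,0],"fingers": 130},
    {"linear": [0,0,-0.08],"delta_rot": [0,0,0],"fingers": 130},
    {"linear": [0,0,-0.12],"delta_rot": [0,0,0],"fingers": 130}
  ]
}}

```text
time: 15.0
tool_pos: [0.5356, -0.2035, 0.1666]
tool_rot: [-0.0, -0.123, 0.992, 0.0]
contact_force: [1.0, -0.1, -0.2]
gripper_width: 0.489
```

```bash
python3 - <<'E'
from h import *
a=np.radians(-19.6)
goto([.5075-.012*np.cos(a),.2410-.012*np.sin(a),.16],70.4)
im,s=grab('wrist','w9.png')
E
```

```text
lin [-0.071   0.4446  0.0067] rot [ 1.000e-02 -3.000e-02  3.369e+01] pos [ 0.5356 -0.2035  0.1666] t 15.0 w 0.489
```

View pics/w9.png

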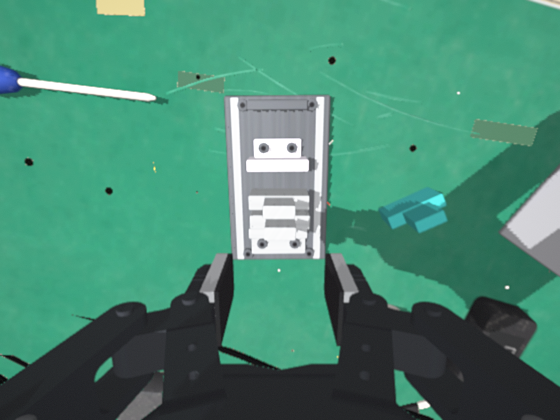

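Request:
{"method": "apply_moves", "body": {
  "commands": [
    {"linear": [-0.006,0.035,0],"delta_rot": [0,0,3],"fingers": 130},
    {"linear": [-0.013,0.08,0],"delta_rot": [0,0,7],"fingers": 130},
    {"linear": [-0.02,0.125,0],"delta_rot": [0,0,11],"fingers": 130},
    {"linear": [-0.027,0.17,0],"delta_rot": [0,0,15],"fingers": 130},
    {"linear": [-0.034,0.215,0],"delta_rot": [0,0,19],"fingers": 130},
    {"linear": [-0.041,0.26,0],"delta_rot": [0,0,23],"fingers": 130},
    {"linear": [-0.049,0.305,0],"delta_rot": [0,0,27],"fingers": 130},
    {"linear": [-0.056,0.35,0],"delta_rot": [0,0,31],"fingers": 130}
  ]
}}

```text
time: 15.85
tool_pos: [0.505, 0.1513, 0.1662]
tool_rot: [0.001, 0.148, 0.989, 0.0]
contact_force: [0.5, -0.6, -0.3]
gripper_width: 0.488
```

```bash
python3 - <<'E'
from h import *
a=np.radians(-19.6)
goto([.508-.012*np.cos(a),.2415-.012*np.sin(a),.13],70.4)
E
```

```text
lin [0.0357 0.0876 0.0362] rot [0.06 0.12 2.52] pos [0.505  0.1513 0.1662] t 15.85 w 0.488
```

Request:
{"method": "apply_moves", "body": {
  "commands": [
    {"linear": [0.013,0.035,0],"delta_rot": [0,0,1.5],"fingers": 130},
    {"linear": [0.024,0.062,0.01],"delta_rot": [0,0,2.5],"fingers": 130},
    {"linear": [0.032,0.08,0.02],"delta_rot": [0,0,2.5],"fingers": 130},
    {"linear": [0.036,0.088,0.03],"delta_rot": [0,0,2.5],"fingers": 130},
    {"linear": [0.036,0.088,0.036],"delta_rot": [0,0,2.5],"fingers": 130},
    {"linear": [0.036,0.088,0.036],"delta_rot": [0,0,2.5],"fingers": 130},
    {"linear": [0.036,0.088,0.036],"delta_rot": [0,0,2.5],"fingers": 130},
    {"linear": [0.036,0.088,0.036],"delta_rot": [0,0,2.5],"fingers": 130}
  ]
}}

```text
time: 16.65
tool_pos: [0.4969, 0.2433, 0.1295]
tool_rot: [0.001, 0.169, 0.986, 0.0]
contact_force: [1.1, -0.3, 0.4]
gripper_width: 0.491
```

```bash
python3 - <<'E'
from h import *
im,s=grab('wrist','w10.png')
a=np.radians(-19.6)
goto([.508-.012*np.cos(a),.2415-.012*np.sin(a),.0375],70.4)
for k in (-36,-12,12): print(proj('wrist',[.508+k/1e3*np.cos(a),.2415+k/1e3*np.sin(a),.062],s))
im=cv2.imread('pics/w10.png'); cv2.imwrite('pics/w10c.png',cv2.resize(im[100:330,180:380],None,fx=3.4,fy=2.6,interpolation=cv2.INTER_CUBIC))
E
```

```text
lin [0.0009 0.0019 0.092 ] rot [0.04 0.06 0.12] pos [0.4968 0.2434 0.1295] t 16.7 w 0.494
[282.5635325  185.53912952]
[282.32104205 221.25768123]
[282.09313327 254.8822686 ]
```

View pics/w10c.png

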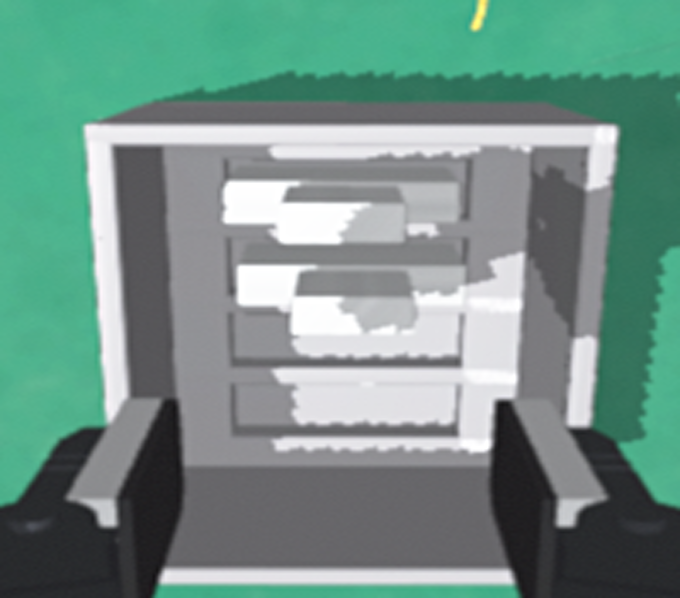

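Request:
{"method": "apply_moves", "body": {
  "commands": [
    {"linear": [0.0,0.0025,0.03],"delta_rot": [0,0,0],"fingers": 130},
    {"linear": [0.0,0.0025,0.055],"delta_rot": [0,0,0],"fingers": 130},
    {"linear": [0.0,0.0025,0.075],"delta_rot": [0,0,0],"fingers": 130},
    {"linear": [0.0,0.0025,0.085],"delta_rot": [0,0,0],"fingers": 130},
    {"linear": [0.0,0.0025,0.091],"delta_rot": [0,0,0],"fingers": 130},
    {"linear": [0.0,0.0025,0.091],"delta_rot": [0,0,0],"fingers": 130},
    {"linear": [0.0,0.0025,0.091],"delta_rot": [0,0,0],"fingers": 255},
    {"linear": [0.0,0.0025,0.091],"delta_rot": [0,0,0],"fingers": 255}
  ]
}}

```text
time: 17.5
tool_pos: [0.4983, 0.2468, 0.0394]
tool_rot: [0.001, 0.169, 0.986, 0.001]
contact_force: [0.3, 0.3, -0.5]
gripper_width: 0.263
```

Request:
{"method": "apply_moves", "body": {
  "commands": [
    {"linear": [0,0,0],"delta_rot": [0,0,0],"fingers": 255},
    {"linear": [0,0,0],"delta_rot": [0,0,0],"fingers": 255},
    {"linear": [0,0,0],"delta_rot": [0,0,0],"fingers": 255},
    {"linear": [0,0,0],"delta_rot": [0,0,0],"fingers": 255},
    {"linear": [0,0,0],"delta_rot": [0,0,0],"fingers": 255},
    {"linear": [0,0,0],"delta_rot": [0,0,0],"fingers": 255},
    {"linear": [0,0,0],"delta_rot": [0,0,0],"fingers": 255},
    {"linear": [0,0,0],"delta_rot": [0,0,0],"fingers": 255}
  ]
}}

```text
time: 18.3
tool_pos: [0.4982, 0.2468, 0.0393]
tool_rot: [0.001, 0.169, 0.986, 0.001]
contact_force: [-0.7, -0.6, 5.8]
gripper_width: 0.265
```

Request:
{"method": "apply_moves", "body": {
  "commands": [
    {"linear": [0,0,-0.01],"delta_rot": [0,0,0],"fingers": 255},
    {"linear": [0,0,-0.03],"delta_rot": [0,0,0],"fingers": 255},
    {"linear": [0,0,-0.06],"delta_rot": [0,0,0],"fingers": 255},
    {"linear": [0,0,-0.095],"delta_rot": [0,0,0],"fingers": 255},
    {"linear": [0,0,-0.125],"delta_rot": [0,0,0],"fingers": 255},
    {"linear": [0,-0.01,-0.14],"delta_rot": [0,0,0],"fingers": 255},
    {"linear": [0,-0.035,-0.15],"delta_rot": [0,0,-4],"fingers": 255},
    {"linear": [0,-0.07,-0.155],"delta_rot": [0,0,-8],"fingers": 255}
  ]
}}

```text
time: 19.1
tool_pos: [0.4739, 0.1806, 0.1944]
tool_rot: [0.001, 0.097, 0.995, 0.0]
contact_force: [0.3, -1.2, -0.4]
gripper_width: 0.263
```

```bash
python3 - <<'E'
from h import *
goto([.60,-.19,.2],104.1)
E
```

```text
lin [-0.1953 -0.3393 -0.0056] rot [  0.03   0.11 -25.22] pos [0.4739 0.1806 0.1944] t 19.1 w 0.263
```

Request:
{"method": "apply_moves", "body": {
  "commands": [
    {"linear": [-0.021,-0.037,-0.001],"delta_rot": [0,0,-3],"fingers": 255},
    {"linear": [-0.044,-0.077,-0.002],"delta_rot": [0,0,-6],"fingers": 255},
    {"linear": [-0.068,-0.117,-0.003],"delta_rot": [0,0,-9],"fingers": 255},
    {"linear": [-0.091,-0.157,-0.004],"delta_rot": [0,0,-12],"fingers": 255},
    {"linear": [-0.114,-0.197,-0.005],"delta_rot": [0,0,-15.5],"fingers": 255},
    {"linear": [-0.137,-0.237,-0.005],"delta_rot": [0,0,-19],"fingers": 255},
    {"linear": [-0.158,-0.273,-0.005],"delta_rot": [0,0,-22],"fingers": 255},
    {"linear": [-0.174,-0.302,-0.005],"delta_rot": [0,0,-24],"fingers": 255}
  ]
}}

```text
time: 19.9
tool_pos: [0.5846, -0.1522, 0.1976]
tool_rot: [-0.0, -0.11, 0.994, 0.0]
contact_force: [-0.8, 0.2, -1.0]
gripper_width: 0.263
```

Request:
{"method": "apply_moves", "body": {
  "commands": [
    {"linear": [-0.005,-0.02,0],"delta_rot": [0,0,-1.2],"fingers": 255},
    {"linear": [-0.006,-0.033,0],"delta_rot": [0,0,-1.2],"fingers": 255},
    {"linear": [-0.006,-0.038,0],"delta_rot": [0,0,-1.2],"fingers": 255},
    {"linear": [-0.006,-0.038,0],"delta_rot": [0,0,-1.2],"fingers": 255},
    {"linear": [-0.006,-0.038,0],"delta_rot": [0,0,-1.2],"fingers": 255},
    {"linear": [-0.006,-0.038,0],"delta_rot": [0,0,-1.2],"fingers": 255},
    {"linear": [-0.006,-0.038,0],"delta_rot": [0,0,-1.2],"fingers": 255},
    {"linear": [-0.006,-0.038,0],"delta_rot": [0,0,-1.2],"fingers": 255}
  ]
}}

```text
time: 20.7
tool_pos: [0.5987, -0.1853, 0.1979]
tool_rot: [0.0, -0.12, 0.993, -0.0]
contact_force: [0.4, -0.5, -0.7]
gripper_width: 0.269
```

```bash
python3 - <<'E'
from h import *
im,s=grab('wrist','w11.png')
goto([.60,-.19,.2],104.1); print(s['contact_force'])
im=cv2.imread('pics/w11.png').astype(float); im=((im/255)**2.2*255).astype('uint8')
cv2.imwrite('pics/w11c.png',cv2.resize(im[60:310,170:430],None,fx=3,fy=2.4,interpolation=cv2.INTER_CUBIC))
E
```

```text
lin [-0.0001 -0.0048 -0.0021] rot [-0.    0.   -0.28] pos [ 0.5987 -0.1854  0.1979] t 20.75 w 0.265
[ 0.4471369  -0.54186396 -0.65233586]
```

View pics/w11c.png

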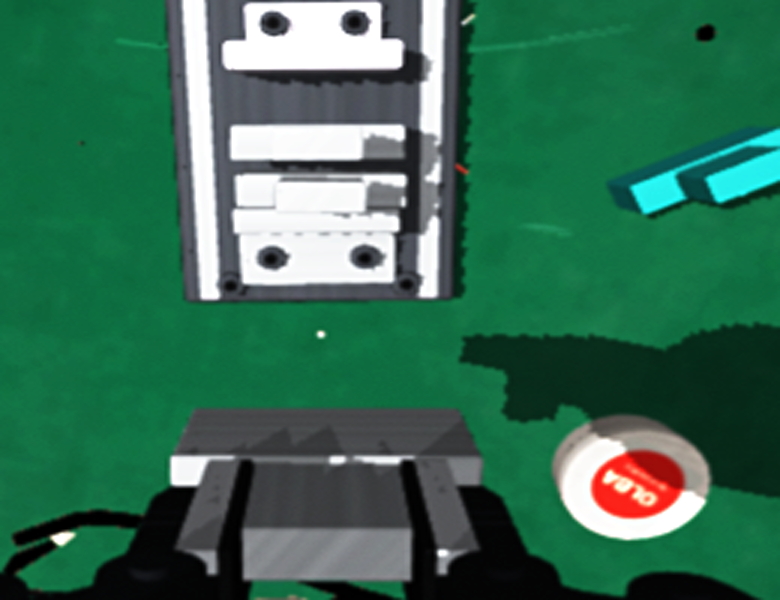

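```bash
python3 - <<'E'
from h import *
s=state(); q=s['tool_rot'];Rt=R.from_quat([q[1],q[2],q[3],q[0]])
o=np.array([.5115,-.2108]); a=np.radians(14.1); R2=np.array([[np.cos(a),-np.sin(a)],[np.sin(a),np.cos(a)]])
def px(c): return (c[0]/3+170,c[1]/2.4+60)
def fx(c,z): return (R2.T@(onz('wrist',px(c),z,s)[:2]-o)*1e3).round(1)
print('jaw inner',fx((224,69),.038),fx((402,69),.038))
print('shim2 body near',fx((231,127),.042),fx((404,127),.042),'far',fx((231,161),.042))
print('stop inner',fx((233,209),.038),fx((398,209),.038), 'tab3',fx((276,178),.07),fx((366,178),.07),fx((276,211),.07))
for c,z in [((171,457),.0053),((482,457),.0053),((197,408),.0353),((465,408),.0353),((241,530),-.0227),((411,530),-.0227)]:
    P=onz('wrist',px(c),s['tool_pos'][2]-z,s); print((Rt.inv().apply(P-s['tool_pos'])*1e3).round(1))
P=o+R2@np.array([.011,.001]); print(P); goto([P[0],P[1],.125],104.1)
E
```

```text
jaw inner [  0.9 -26.1] [ 1.1 24.4]
shim2 body near [ 20.7 -24.3] [20.8 25. ] far [ 32.4 -24.7]
stop inner [ 49.9 -25. ] [50.1 24.1] tab3 [ 36.8 -10.4] [36.9 13.2] [ 47.5 -10.6]
[  7.1 -25.4   5.3]
[ 7.2 23.9  5.3]
[  6.7 -25.   35.3]
[ 6.8 25.2 35.3]
[  6.  -12.  -22.7]
[  6.   10.4 -22.7]
[ 0.52192498 -0.20715036]
lin [ 0.0798 -0.0028  0.0729] rot [-0.    0.   -0.28] pos [ 0.5987 -0.1854  0.1979] t 20.75 w 0.265
```

Request:
{"method": "apply_moves", "body": {
  "commands": [
    {"linear": [0.02,0,0.01],"delta_rot": [0,0,-0.3],"fingers": 255},
    {"linear": [0.05,-0.002,0.03],"delta_rot": [0,0,-0.3],"fingers": 255},
    {"linear": [0.072,-0.003,0.05],"delta_rot": [0,0,-0.3],"fingers": 255},
    {"linear": [0.08,-0.003,0.067],"delta_rot": [0,0,-0.3],"fingers": 255},
    {"linear": [0.08,-0.003,0.073],"delta_rot": [0,0,-0.3],"fingers": 255},
    {"linear": [0.08,-0.003,0.073],"delta_rot": [0,0,-0.3],"fingers": 255},
    {"linear": [0.08,-0.003,0.073],"delta_rot": [0,0,-0.3],"fingers": 255},
    {"linear": [0.08,-0.003,0.073],"delta_rot": [0,0,-0.3],"fingers": 255}
  ]
}}

```text
time: 21.55
tool_pos: [0.5231, -0.2081, 0.1263]
tool_rot: [0.001, -0.123, 0.992, -0.001]
contact_force: [-0.8, 0.1, -0.6]
gripper_width: 0.265
```

```bash
python3 - <<'E'
from h import *
o=np.array([.5115,-.2108]); a=np.radians(14.1); R2=np.array([[np.cos(a),-np.sin(a)],[np.sin(a),np.cos(a)]])
P=o+R2@np.array([.0108,.0004]);goto([P[0],P[1],.0475],104.1)
E
```

```text
lin [0.0013 0.0007 0.0788] rot [-0.1   0.11  0.02] pos [ 0.5231 -0.2081  0.1263] t 21.55 w 0.265
```

Request:
{"method": "apply_moves", "body": {
  "commands": [
    {"linear": [0.0005,0.0005,0.015],"delta_rot": [0,0,0],"fingers": 255},
    {"linear": [0.0005,0.0005,0.03],"delta_rot": [0,0,0],"fingers": 255},
    {"linear": [0.0005,0.0005,0.042],"delta_rot": [0,0,0],"fingers": 255},
    {"linear": [0.0005,0.0005,0.048],"delta_rot": [0,0,0],"fingers": 255},
    {"linear": [0.0005,0.0005,0.048],"delta_rot": [0,0,0],"fingers": 255},
    {"linear": [0.0005,0.0005,0.048],"delta_rot": [0,0,0],"fingers": 255},
    {"linear": [0.0005,0.0005,0.048],"delta_rot": [0,0,0],"fingers": 255},
    {"linear": [0.0005,0.0005,0.048],"delta_rot": [0,0,0],"fingers": 255}
  ]
}}

```text
time: 22.35
tool_pos: [0.5217, -0.2077, 0.0776]
tool_rot: [0.001, -0.123, 0.992, -0.0]
contact_force: [0.6, 0.1, -0.7]
gripper_width: 0.269
```

```bash
python3 - <<'E'
from h import *
o=np.array([.5115,-.2108]); a=np.radians(14.1); R2=np.array([[np.cos(a),-np.sin(a)],[np.sin(a),np.cos(a)]])
P=o+R2@np.array([.0108,.0004]);goto([P[0],P[1],.0475],104.1)
im,s=grab('wrist','w12.png')
im=cv2.imread('pics/w12.png'); cv2.imwrite('pics/w12c.png',cv2.resize(im[120:350,180:380],None,fx=3.4,fy=2.6,interpolation=cv2.INTER_CUBIC))
E
```

```text
lin [-0.0002 -0.0001  0.0301] rot [-0.06  0.06 -0.01] pos [ 0.5217 -0.2077  0.0776] t 22.35 w 0.269
```

View pics/w12c.png

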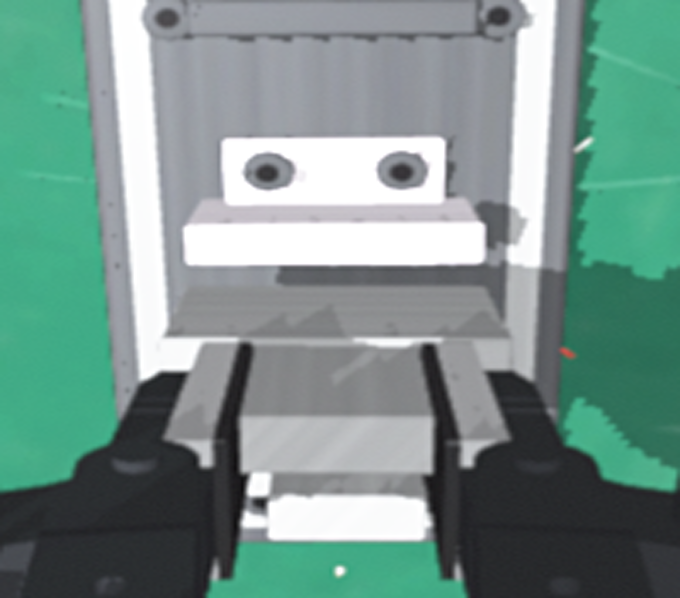

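```bash
python3 - <<'E'
from h import *
s=state()
o=np.array([.5115,-.2108]); a=np.radians(14.1); R2=np.array([[np.cos(a),-np.sin(a)],[np.sin(a),np.cos(a)]])
def fx(c,z): return (R2.T@(onz('wrist',(c[0]/3.4+180,c[1]/2.6+120),z,s)[:2]-o)*1e3).round(1)
print(fx((184,266),.038),fx((485,265),.038),'shim',fx((190,287),.0423),fx((487,286),.0423))
E
```

```text
[  0.7 -25.8] [ 0.4 24.8] shim [  4.  -24.3] [ 3.7 24.7]
```

Request:
{"method": "apply_moves", "body": {
  "commands": [
    {"linear": [0,0,0.01],"delta_rot": [0,0,0],"fingers": 255},
    {"linear": [0,0,0.018],"delta_rot": [0,0,0],"fingers": 255},
    {"linear": [0,0,0.024],"delta_rot": [0,0,0],"fingers": 255},
    {"linear": [0,0,0.027],"delta_rot": [0,0,0],"fingers": 255},
    {"linear": [0,0,0.029],"delta_rot": [0,0,0],"fingers": 255},
    {"linear": [0,0,0.03],"delta_rot": [0,0,0],"fingers": 255},
    {"linear": [0,0,0.0305],"delta_rot": [0,0,0],"fingers": 255},
    {"linear": [0,0,0.0305],"delta_rot": [0,0,0],"fingers": 255}
  ]
}}

```text
time: 23.2
tool_pos: [0.5209, -0.2071, 0.0473]
tool_rot: [-0.001, -0.123, 0.992, 0.001]
contact_force: [-4.9, 3.0, 6.5]
gripper_width: 0.263
```

Request:
{"method": "apply_moves", "body": {
  "commands": [
    {"linear": [0,0,0],"delta_rot": [0,0,0],"fingers": 160},
    {"linear": [0,0,0],"delta_rot": [0,0,0],"fingers": 145},
    {"linear": [0,0,0],"delta_rot": [0,0,0],"fingers": 130},
    {"linear": [0,0,0],"delta_rot": [0,0,0],"fingers": 130},
    {"linear": [0,0,-0.015],"delta_rot": [0,0,0],"fingers": 130},
    {"linear": [0,0,-0.04],"delta_rot": [0,0,0],"fingers": 100},
    {"linear": [0,0,-0.08],"delta_rot": [0,0,0],"fingers": 50},
    {"linear": [0,0,-0.12],"delta_rot": [0,0,0],"fingers": 0}
  ]
}}

```text
time: 24.0
tool_pos: [0.5208, -0.2073, 0.1681]
tool_rot: [-0.0, -0.123, 0.992, 0.0]
contact_force: [-0.6, 0.0, 0.2]
gripper_width: 0.92
```

```bash
python3 - <<'E'
from h import *
im,s=grab('wrist','w13.png')
im=cv2.imread('pics/w13.png').astype(float); im=((im/255)**2.2*255).astype('uint8'); cv2.imwrite('pics/w13c.png',cv2.resize(im[90:290,190:370],None,fx=4.2,fy=3,interpolation=cv2.INTER_CUBIC))
o=np.array([.5115,-.2108]); a=np.radians(14.1); R2=np.array([[np.cos(a),-np.sin(a)],[np.sin(a),np.cos(a)]])
P=o+R2@np.array([.025,.0]); print(P); goto([P[0],P[1],.14],14.1); print(s['joint_pos'])
E
```

```text
[ 0.5357468  -0.20470962]
lin [-0.0113  0.0023  0.0373] rot [3.0e-02 8.5e-01 9.0e+01] pos [ 0.5249 -0.2094  0.1772] t 24.05 w 0.988
[-5.11481322e-01 -5.28798306e-02  1.82583500e+00 -3.03261024e-05
  1.36907930e+00 -2.32820735e+00]
```

View pics/w13c.png

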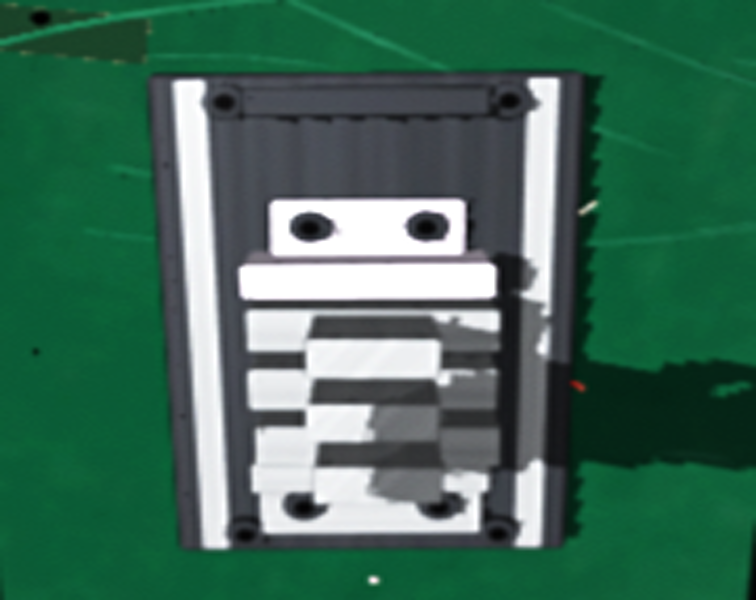

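Request:
{"method": "apply_moves", "body": {
  "commands": [
    {"linear": [0,0,0],"delta_rot": [0,0,7],"fingers": 0},
    {"linear": [0,0,0],"delta_rot": [0,0,15],"fingers": 0},
    {"linear": [0,0,0],"delta_rot": [0,0,23],"fingers": 0},
    {"linear": [-0.003,0,0],"delta_rot": [0,0,31],"fingers": 0},
    {"linear": [-0.006,0,0],"delta_rot": [0,0,39],"fingers": 0},
    {"linear": [-0.009,0,0],"delta_rot": [0,0,47],"fingers": 0},
    {"linear": [-0.012,0,0],"delta_rot": [0,0,55],"fingers": 0},
    {"linear": [-0.014,0,0],"delta_rot": [0,0,63],"fingers": 0}
  ]
}}

```text
time: 24.85
tool_pos: [0.5351, -0.2041, 0.1674]
tool_rot: [0.001, 0.417, 0.909, -0.0]
contact_force: [-0.1, 0.7, -0.7]
gripper_width: 1.001
```

```bash
python3 - <<'E'
from h import *
o=np.array([.5115,-.2108]); a=np.radians(14.1); R2=np.array([[np.cos(a),-np.sin(a)],[np.sin(a),np.cos(a)]])
P=o+R2@np.array([.0285,.0]); print(P); goto([P[0],P[1],.12],14.1)
E
```

```text
[ 0.53914135 -0.20385697]
lin [-0.0023  0.0032  0.0474] rot [ 0.05  0.06 26.66] pos [ 0.5351 -0.2041  0.1674] t 24.85 w 1.001
```

Request:
{"method": "apply_moves", "body": {
  "commands": [
    {"linear": [-0.002,0.003,0],"delta_rot": [0,0,8],"fingers": 0},
    {"linear": [-0.002,0.003,0],"delta_rot": [0,0,16],"fingers": 0},
    {"linear": [-0.002,0.003,0.005],"delta_rot": [0,0,23],"fingers": 0},
    {"linear": [-0.002,0.003,0.02],"delta_rot": [0,0,26.6],"fingers": 0},
    {"linear": [-0.002,0.003,0.04],"delta_rot": [0,0,26.6],"fingers": 0},
    {"linear": [-0.002,0.003,0.05],"delta_rot": [0,0,26.6],"fingers": 0},
    {"linear": [-0.002,0.003,0.05],"delta_rot": [0,0,26.6],"fingers": 0},
    {"linear": [-0.002,0.003,0.05],"delta_rot": [0,0,26.6],"fingers": 0}
  ]
}}

```text
time: 25.65
tool_pos: [0.5386, -0.2037, 0.117]
tool_rot: [0.0, 0.612, 0.791, 0.0]
contact_force: [-0.8, 0.0, -0.7]
gripper_width: 1.002
```

```bash
python3 - <<'E'
from h import *
o=np.array([.5115,-.2108]); a=np.radians(14.1); R2=np.array([[np.cos(a),-np.sin(a)],[np.sin(a),np.cos(a)]])
P=o+R2@np.array([.0285,.0]); goto([P[0],P[1],.06],14.1)
im,s=grab('wrist','w14.png'); print(s['joint_pos'])
E
```

```text
lin [-0.0002  0.0004  0.057 ] rot [0.03 0.03 0.39] pos [ 0.5386 -0.2037  0.117 ] t 25.65 w 1.002
[-4.90806924e-01  3.40709591e-02  1.82948403e+00  1.02243078e-05
  1.27726891e+00 -7.43775027e-01]
```

View pics/w14.png

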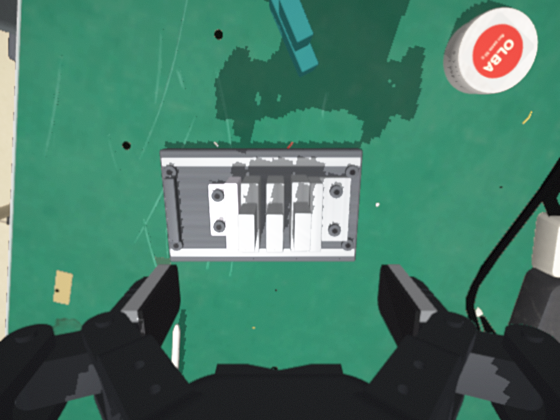

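Request:
{"method": "apply_moves", "body": {
  "commands": [
    {"linear": [0,0,0.02],"delta_rot": [0,0,0.3],"fingers": 0},
    {"linear": [0,0,0.04],"delta_rot": [0,0,0.3],"fingers": 0},
    {"linear": [0,0,0.055],"delta_rot": [0,0,0.3],"fingers": 0},
    {"linear": [0,0,0.065],"delta_rot": [0,0,0.3],"fingers": 0},
    {"linear": [0,0,0.07],"delta_rot": [0,0,0.3],"fingers": 0},
    {"linear": [0,0,0.07],"delta_rot": [0,0,0.3],"fingers": 0},
    {"linear": [0,0,0.07],"delta_rot": [0,0,0.3],"fingers": 0},
    {"linear": [0,0,0.07],"delta_rot": [0,0,0.3],"fingers": 0}
  ]
}}

```text
time: 26.5
tool_pos: [0.539, -0.204, 0.0473]
tool_rot: [0.001, 0.614, 0.789, 0.0]
contact_force: [0.9, 1.1, 0.8]
gripper_width: 1.002
```

```bash
python3 - <<'E'
from h import *
o=np.array([.5115,-.2108]); a=np.radians(14.1); R2=np.array([[np.cos(a),-np.sin(a)],[np.sin(a),np.cos(a)]])
P=o+R2@np.array([.0285,.0]); goto([P[0],P[1],.017],14.1)
im,s=grab('wrist','w15.png'); print(s['contact_force'])
for n,p in [('jaw out',(-.0083,0,.038)),('stop out',(.0589,0,.038))]:
    print(n,proj('wrist',np.r_[o+R2@np.array(p[:2]),p[2]],s))
E
```

```text
lin [0.0001 0.0001 0.0303] rot [0.08 0.07 0.09] pos [ 0.539  -0.204   0.0473] t 26.5 w 1.002
[0.91695866 1.06793561 0.78912137]
jaw out [203.22328293 259.21000946]
stop out [339.71559621 259.41982705]
```

View pics/w15.png

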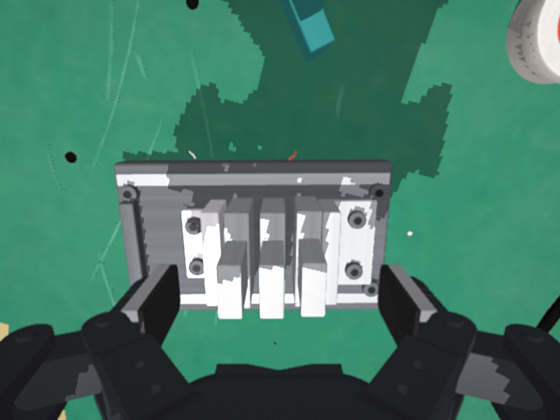

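Request:
{"method": "apply_moves", "body": {
  "commands": [
    {"linear": [0,0,0.008],"delta_rot": [0,0,0],"fingers": 0},
    {"linear": [0,0,0.015],"delta_rot": [0,0,0],"fingers": 0},
    {"linear": [0,0,0.021],"delta_rot": [0,0,0],"fingers": 0},
    {"linear": [0,0,0.026],"delta_rot": [0,0,0],"fingers": 0},
    {"linear": [0,0,0.029],"delta_rot": [0,0,0],"fingers": 0},
    {"linear": [0,0,0.031],"delta_rot": [0,0,0],"fingers": 0},
    {"linear": [0,0,0.032],"delta_rot": [0,0,0],"fingers": 0},
    {"linear": [0,0,0.032],"delta_rot": [0,0,0],"fingers": 0}
  ]
}}

```text
time: 27.35
tool_pos: [0.5384, -0.2036, 0.0143]
tool_rot: [0.0, 0.614, 0.789, 0.0]
contact_force: [-0.3, -0.0, 0.1]
gripper_width: 1.002
```

```bash
python3 - <<'E'
from h import *
im,s=grab('wrist','w16.png'); print(s['contact_force'])
im,s=grab('scene','s16.png'); cv2.imwrite('pics/s16c.png',cv2.resize(im[200:290,260:390,::-1],None,fx=6,fy=6,interpolation=cv2.INTER_CUBIC))
E
```

```text
[-0.25430084 -0.04157594  0.09681684]
```

View pics/w16.png

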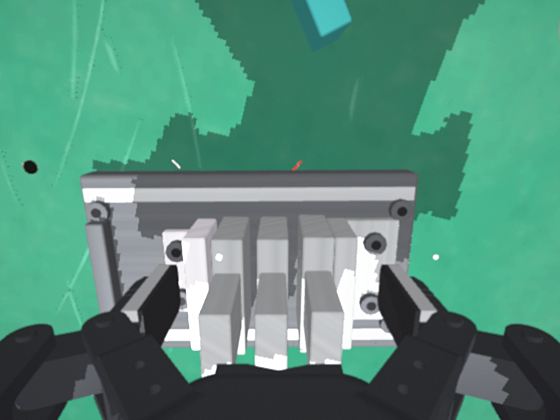

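View pics/s16c.png

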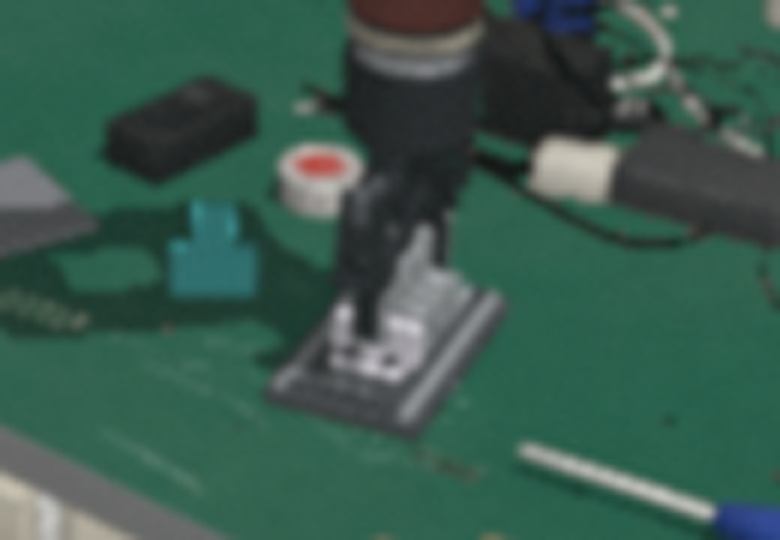

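Request:
{"method": "apply_moves", "body": {
  "commands": [
    {"linear": [0,0,0],"delta_rot": [0,0,0],"fingers": 30},
    {"linear": [0,0,0],"delta_rot": [0,0,0],"fingers": 40},
    {"linear": [0,0.0005,0],"delta_rot": [0,0,0],"fingers": 50},
    {"linear": [0,0.001,0],"delta_rot": [0,0,0],"fingers": 58},
    {"linear": [0,0.0015,0],"delta_rot": [0,0,0],"fingers": 66},
    {"linear": [0,0.002,0],"delta_rot": [0,0,0],"fingers": 74},
    {"linear": [0,0.0027,0],"delta_rot": [0,0,0],"fingers": 80},
    {"linear": [0,0.0034,0],"delta_rot": [0,0,0],"fingers": 84}
  ]
}}

```text
time: 28.25
tool_pos: [0.5404, -0.2032, 0.0144]
tool_rot: [-0.001, 0.614, 0.789, -0.001]
contact_force: [-8.7, -2.5, 5.8]
gripper_width: 0.67
```

```bash
python3 - <<'E'
from h import *
im,s=grab('wrist','w17.png'); print(s['contact_force'],s['gripper_width'])
E
```

```text
[-8.66782489 -2.45397158  5.76459796] 0.6704637910392489
```

View pics/w17.png

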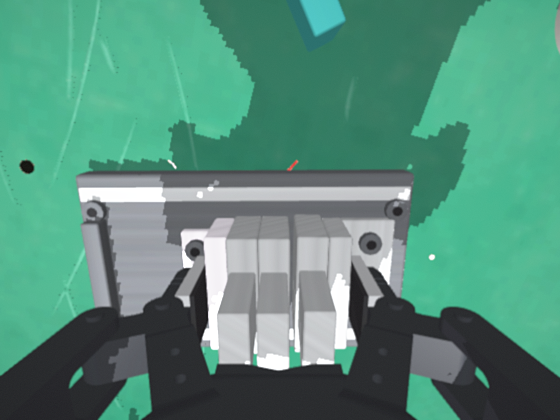

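Request:
{"method": "apply_moves", "body": {
  "commands": [
    {"linear": [0,0.0005,-0.001],"delta_rot": [0,0,0],"fingers": 88},
    {"linear": [0,0.0005,-0.001],"delta_rot": [0,0,0],"fingers": 92},
    {"linear": [0,0.0005,-0.001],"delta_rot": [0,0,0],"fingers": 96},
    {"linear": [0,0.0005,-0.001],"delta_rot": [0,0,0],"fingers": 100},
    {"linear": [0,0.0005,-0.001],"delta_rot": [0,0,0],"fingers": 110},
    {"linear": [0,0.0005,-0.001],"delta_rot": [0,0,0],"fingers": 255},
    {"linear": [0,0.0005,-0.001],"delta_rot": [0,0,0],"fingers": 255},
    {"linear": [0,0.0005,-0.001],"delta_rot": [0,0,0],"fingers": 255}
  ]
}}

```text
time: 29.1
tool_pos: [0.5417, -0.2029, 0.0155]
tool_rot: [-0.0, 0.614, 0.789, -0.001]
contact_force: [-5.2, -1.7, 3.6]
gripper_width: 0.616
```

```bash
python3 - <<'E'
from h import *
im,s=grab('wrist','w18.png'); print(s['contact_force'],s['ft_torque'],s['gripper_width'])
o=np.array([.5115,-.2108]); a=np.radians(14.1); R2=np.array([[np.cos(a),-np.sin(a)],[np.sin(a),np.cos(a)]])
print(R2.T@(s['tool_pos'][:2]-o),s['tool_pos'])
E
```

```text
[-5.21497582 -1.71941886  3.60241796] [-0.38307487  1.01318954  0.16699597] 0.6163013302352913
[0.03121117 0.00035152] [ 0.5416852  -0.20285556  0.01549751]
```

View pics/w18.png

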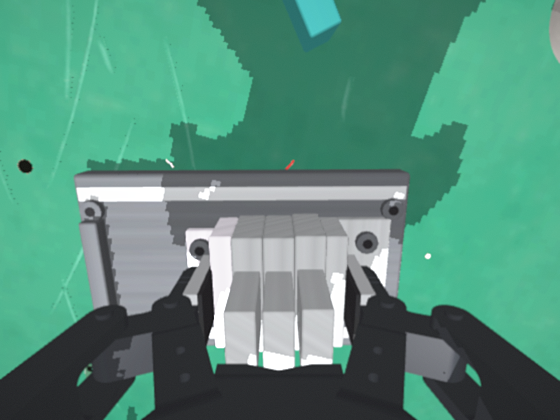

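Request:
{"method": "apply_moves", "body": {
  "commands": [
    {"linear": [0,0,0],"delta_rot": [0,0,0],"fingers": 255},
    {"linear": [0,0,0],"delta_rot": [0,0,0],"fingers": 255},
    {"linear": [0,0,0],"delta_rot": [0,0,0],"fingers": 255},
    {"linear": [0,0,0],"delta_rot": [0,0,0],"fingers": 255},
    {"linear": [0,0,0],"delta_rot": [0,0,0],"fingers": 255},
    {"linear": [0,0,0],"delta_rot": [0,0,0],"fingers": 255},
    {"linear": [0,0,0],"delta_rot": [0,0,0],"fingers": 255},
    {"linear": [0,0,0],"delta_rot": [0,0,0],"fingers": 255}
  ]
}}

```text
time: 29.95
tool_pos: [0.5417, -0.2029, 0.0155]
tool_rot: [-0.0, 0.614, 0.789, -0.001]
contact_force: [-5.0, -2.9, 3.5]
gripper_width: 0.616
```

```bash
python3 - <<'E'
from h import *
im,s=grab('wrist','w19.png'); print(s['contact_force'],s['ft_torque'],s['gripper_width'])
im=cv2.imread('pics/w19.png'); cv2.imwrite('pics/w19c.png',cv2.resize(im[200:380,180:380],None,fx=4,fy=3.3,interpolation=cv2.INTER_CUBIC))
im,s=grab('scene','s19.png'); cv2.imwrite('pics/s19c.png',cv2.resize(im[180:290,170:390,::-1],None,fx=3.6,fy=3.6,interpolation=cv2.INTER_CUBIC))
E
```

```text
[-5.03195866 -2.85030705  3.49939489] [-0.40220651  1.01880677  0.12955357] 0.6160537888465112
```

View pics/w19c.png

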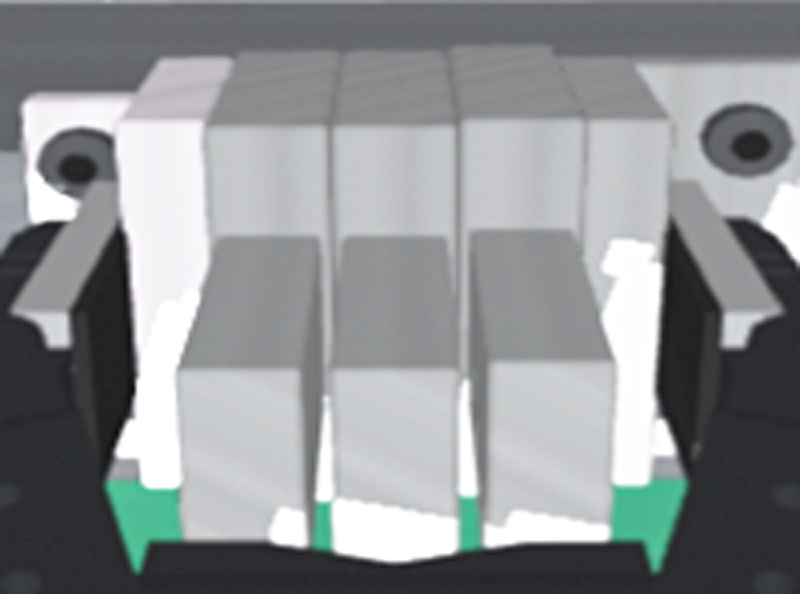

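View pics/s19c.png

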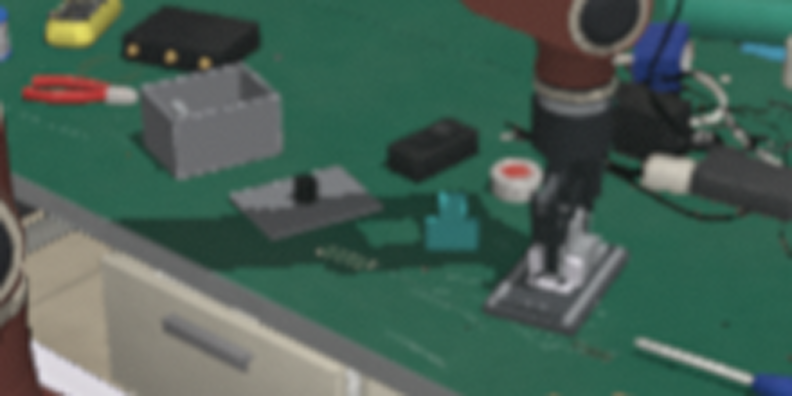

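```bash
python3 - <<'E'
from h import *
im,s=grab('top','t20.png'); cv2.imwrite('pics/t20c.png',cv2.resize(im[170:290,110:300,::-1],None,fx=4,fy=4,interpolation=cv2.INTER_CUBIC)); print(s['gripper_width'])
E
```

```text
0.6195214397473159
```

View pics/t20c.png

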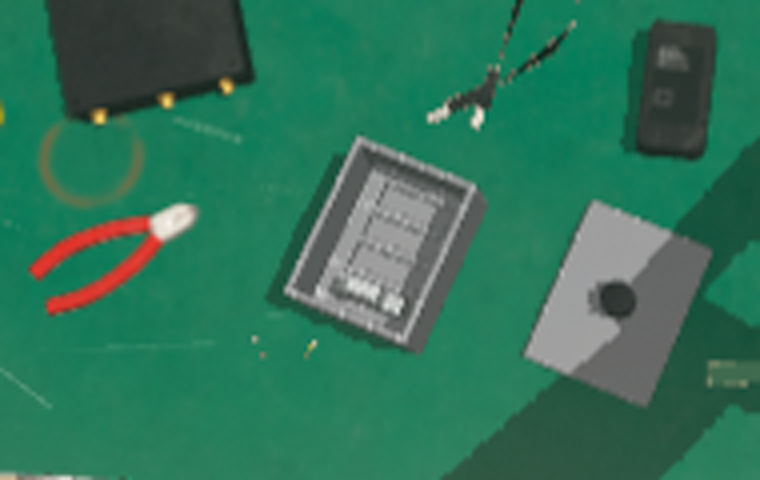

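The spare shim is still in its slot, the lid lies flat, and the adapter and cutters haven't moved. Handing in.

```bash
python3 -c "
from plant import job_done
print(job_done())"
```

```text
the job is handed in; nothing more can be done
None
```

The job is handed in with the jaw clamped on a three-shim stack. It took about 30 s of the 72 s allowed, and no verdict was reported.

- **Lid:** I lifted it off by the knob and set it flat on the bench at about (0.48, 0.075), well clear of the box.
- **Shims:** The open gap measured about 49.5 mm, so two shims would not have closed within the jaw's 20 mm travel. I added two, shim_2 and then shim_1, upright and square beside shim_3, and left shim_0 in its slot.
- **Clamp:** The fingers pinch the jaw's outer face against the stop's outer face. The last wrist picture shows no gaps between jaw, shims and stop. The opening held steady at 0.616 to 0.620 while commanded fully shut, so the fingers are stopped on the stack.
- **Other things on the bench:** In the last scene and top pictures the tin, adapter, cutters and screwdriver look undisturbed. I compared these by eye only.

No check failed. The contact forces between jaw, shims and stop could not be read directly. I inferred them from the stalled grip, with a small leftover wrist force of about 7 N. The wrist force also rose briefly to about 6 N while gripping shim_1 and about 9 N while setting it down, but the pictures afterwards looked normal.

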